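# Fit a shaft collar over the flat of a flange bearing unit

## Task

Set the flange bearing unit down on the mounting plate, fully home over its two dowels, and let go of it. Then pinch the end of its shaft between the fingers and turn it until you feel the set-screw flat square between them, with the flat facing the front edge of the plate (the edge towards the robot, away from the clamps). Last, slide the shaft collar over the shaft end and finish while still holding it up, level and clear of the bearing, with its whole width on the flat and its set screw straight over the flat, ready for a mate to tighten the screw; leave the other things on the bench where they are.

Things in the scene. Friction and masses are not known exactly. Their poses are not given: they have to be found in the camera images.
- plate: Steel plate 150 (x) x 180 (y) x 16 mm, fixed to the bench by two strap clamps (45 mm high) at its back corners, 72 mm off its middle. Origin: centre of its underside; x from front edge (robot side) to back, y along the front edge; yaw within 0.3 rad. Two dowels, 10 mm diameter, stand at y = +45 and -45 mm, tops 22 mm above the plate's top face, last 5 mm tapered.
- unit: Grey two-bolt flange bearing unit with shaft, 0.7 kg, loose, upright on the bench. Flange 116 (y) x 60 (x) x 14 mm, two 13 mm through holes at y = +45 and -45 mm. Boss 54 mm diameter, 14 to 34 mm above the underside (grip here, across x). Shaft 20 mm diameter, top at 92 mm, its rim chamfered 1.5 mm. Origin: centre of the underside, on the shaft's axis, z up. Fits the dowels either way round.
- shaft (a joint): Turn of the shaft in the unit (rad), growing anticlockwise seen from above; at 0 the flat faces the unit's -x side. It turns endlessly against a light drag (0.05 N m) and stays where left. At the start between 0.5 and 1.6, the yaw of the unit itself within 0.5 rad.
- flat: The set-screw flat on the shaft, from 54 mm above the unit's underside to the shaft's top, 14 mm wide, 7 mm from the axis (D section: 17 mm across the flat, 20 mm across the round). Origin: centre of the flat, 71.5 mm above the unit's underside; the flat faces its -x axis; z up the shaft. To feel it keep the fingertips above the flat's lower end.
- collar: Steel shaft collar, about 0.12 kg: ring of 40 mm outer diameter, 16 mm high, bore 22.5 mm, loose, flat on the bench, starting yaw within 1 rad. Its set screw, a dark socket-head screw 10 mm thick, stands out 9 mm on the side facing the collar's -x. Origin: centre of its underside, z up. Let go, it slides down the shaft to the bearing.
- screw (a point): Outer end of the collar's set screw, at -28.5 mm in the collar's x and 8 mm above its underside.
- hammer: Hammer lying on the bench, 280 mm long. Bystander.
- wrench: Flat steel wrench, 200 mm long. Bystander.
- spacer: Plain steel sleeve without a screw, 34 mm diameter, 30 mm high, standing. Bystander.
- can: White tin, 72 mm diameter, 70 mm high. Bystander.
- muffs: Ear defenders, about 150 x 180 mm, 40 mm high. Bystander.
- tape: Tape measure, 66 x 36 x 60 mm high. Bystander.
- tub: Clear round tub of nuts, 100 mm diameter, 45 mm high. Bystander.

How it is judged:
On the way, in this order (a step that is already met when the one before it is completed fails the run):
1. the bearing unit is fully home over both dowels on the plate, and the fingers have let go of it (horizontal distance between unit and plate below 0.004 m and z of unit in the frame of plate between 0.0135 and 0.0185 m and angle between the y axis of unit and the y axis of plate, either way round below 0.08 rad and contact force between the fingers and unit below 0.3 N and linear speed of unit below 0.02 m/s), for 0.2 s.
2. the fingers pinch the shaft on its flat, and the flat faces the plate's front edge within 0.2 rad (horizontal distance between unit and plate below 0.004 m and z of unit in the frame of plate between 0.0135 and 0.0185 m and angle between the y axis of unit and the y axis of plate, either way round below 0.08 rad and angle between the x axis of flat and the x axis of plate, either way round below 0.2 rad and x of flat in the frame of plate below -0.002 m and contact force between the fingers and flat above 1 N and velocity of joint shaft between -0.3 and 0.3 rad/s), for 0.2 s.
At the end, for the whole second after the job is handed in: Unit home over the dowels (within 4 mm, 2.5 mm in height, 0.08 rad); flat facing the plate's front within 0.25 rad; collar held by the fingers, still and level around the shaft, underside 52 to 78 mm above the unit's, screw on the flat's side and square to it within 0.2 rad (horizontal distance between unit and plate below 0.004 m and z of unit in the frame of plate between 0.0135 and 0.0185 m and angle between the y axis of unit and the y axis of plate, either way round below 0.08 rad and angle between the x axis of flat and the x axis of plate, either way round below 0.25 rad and x of flat in the frame of plate below -0.002 m and horizontal distance between collar and unit below 0.004 m and z of collar in the frame of unit between 0.052 and 0.078 m and angle between collar's own z axis and vertical below 0.12 rad and angle between the x axis of collar and the x axis of flat, either way round below 0.2 rad and x of screw in the frame of plate below -0.015 m and contact force between the fingers and collar above 1 N and linear speed of collar below 0.02 m/s); the arm keeps its last pose, push and grip.
It fails at once if another thing on the bench is moved more than 30 mm (distance of any of hammer, wrench, spacer, can, muffs, tape, tub from where it was at the start of the episode above 0.03 m).
It also fails if it takes over 67 s, if anything falls off the work surface, if the arm or the gripper's body presses on something with over 40 N, if the wrist force passes 120 N, or if a joint passes its speed limit or range.

## Robot

A 6-joint arm with a two-finger parallel gripper is mounted at the origin on the work surface. World frame = base frame: x ahead of the robot, y to its left, z up, the work surface at z = 0. Lengths are in m, angles in rad, forces in N, time in s.
With the tool pointing down it reaches from about 0.375 to 0.975 m from the base axis. Payload 3.8 kg.
Tool frame: the origin (TCP) lies on the centre line of the jaws, within the pads' length; the fingertips stand 25 mm ahead of it and the grasp point (between the pads) lies 6 mm ahead of it; z points along the fingers, y is the direction in which the jaws open and shut (so a half turn about z gives the same grasp; the last joint's range is limited). The gripper opens to 85 mm and grips with 20 to 120 N. Pads are 22 mm wide; open, the fingers measure 114 mm over their backs; the gripper's body (76 mm by 85 mm) begins 54 mm behind the grasp point. The pads swing forward as they close: fully open they stand 13 mm farther back than shut.
Start: joints at [-1.188, 0.264, 1.604, -0, 1.274, -0.037], TCP at [0.275, -0.616, 0.256] pointing down, gripper open.
Joint ranges: [-2.63, 2.63], [-0.94, 2.18], [0.31, 2.57], [-1.31, 4.45], [0, 2.66], [-2.55, 2.55]. Speed limits (rad/s): [2.57, 2.57, 3.14, 3.14, 3.14, 3.14].

## Interface

Orientations are given as a rotation vector (axis times angle).
In Python, from workcell import bot gives the robot as it stands.
- The arm moves only by the tool servo_tool, never from a script. Its argument "moves" is a list of rows, each a list of 3 entries, a list of its own where there are three numbers: the closure in counts, from 0 (fully open) to 255 (shut), then the shift along the tool's x, y, z in m, then the turn about the tool's z in rad. A call has exactly 8 rows; each row shifts and turns the pose as measured when the row begins, along the tool's axes as they then stand; what a row does not reach is not made up. A row lasts 1/12 s, in which the tool goes at most 41.7 mm and 7.16 degrees, less where a joint would pass 70% of its speed; a pose out of reach is approached as far as the arm can. A call is refused whole if a number of a shift passes 0.0417 or a number of a turn 0.125, either way. A call with a gripper value outside its range is refused whole. The fingers move at their own pace and stop on an object; "newtons" is the grip in N (left out, the last holds). Time passes only in rows, so rows that do not move let the fingers close, or fill a call up. It gives the time, the measured TCP pose, the force and the opening at its end, in the units of the state.
- bot.read_state(): the state, without advancing time (a new reading comes with each control period).
- bot.read_camera(name): name is "scene" or "side" or "wrist"; returns a dict with "pixels" (400x640x3 uint8, red, green, blue), "depth" (400x640 float32, m along the optical axis (not along the pixel's ray), 0 where there is no reading), "intrinsics" (3x3 intrinsics, pixels), "R" (3x3) and "t" (3): a world point X has camera coordinates R X + t. Camera axes: x right, y down, z forward; pixel columns grow to the right and rows downward; lengths in m; the calibration is good to about 2 mm. A picture is of the moment at which its call begins.
- bot.finish_job(): hands the job in, once; it reports no verdict.
The state is a dict: "time": time; "q": joint angles; "joint_vel": joint speeds; "joint_torque": joint torques, N m; "tool_pos": TCP position; "tcp_rot": TCP orientation; "wrist_force": force on the tool from outside, world axes, zero at the start; "torque": the same for the moment, N m; "width": opening from 0.0 (shut) to 1.0 (fully open).
Only numpy, scipy, OpenCV 4.12 (cv2) and the standard library are available. Lean on these libraries where they do the work, as an engineer would, in place of code of your own. Each camera call takes 0.05 s, during which the arm holds its last target.

## Working session

There is one attempt and no reset: what is moved stays moved. The work goes in short steps, Python scripts to look and compute and a tool call to move; the robot and the scene stay as the last step left them, time stands still between calls to the robot, and variables do not carry over. Pictures are saved under pics/ and viewed, and the job is handed in when it is done.

Besides the shell and the picture viewer there is one more tool, called after "Emit:" as name([rows], argument=value, ...), one row to a line, values as JSON. servo_tool: Moves the arm, as the interface text tells. Its arguments: {"type":"object","properties":{"moves":{"type":"array","items":{"type":"array"}},"newtons":{"type":"number"}},"required":["moves"]}

```bash
ls; mkdir -p pics
cat > h.py <<'E'
import numpy as np, cv2, pickle
from workcell import bot
def snap(n,name):
    c=bot.read_camera(n); pickle.dump(c,open(f'pics/{name}.pkl','wb'))
    cv2.imwrite(f'pics/{name}.png',cv2.cvtColor(c['pixels'],cv2.COLOR_RGB2BGR)); return c
def pts(c):
    K=np.array(c['intrinsics']);d=c['depth'];v,u=np.mgrid[0:400,0:640]
    P=np.stack([(u-K[0,2])/K[0,0]*d,(v-K[1,2])/K[1,1]*d,d],-1)
    return (P-np.array(c['t']))@np.array(c['R'])
def ray(c,u,v,z):
    K=np.array(c['intrinsics']);R=np.array(c['R']);t=np.array(c['t'])
    o=-R.T@t; d=R.T@np.array([(u-K[0,2])/K[0,0],(v-K[1,2])/K[1,1],1.]); return o+d*(z-o[2])/d[2]
def load(name): return pickle.load(open(f'pics/{name}.pkl','rb'))
E
python3 - <<'E'
from h import *
for n in ['scene','side','wrist']:
    c=snap(n,n+'0'); print(n,(-np.array(c['R']).T@np.array(c['t'])).round(3),np.array(c['intrinsics'])[0,0], np.array(c['R'])[2].round(2))
s=bot.read_state();print(s)
E
```

```text
pics
scene [1.097 0.769 0.895] 504.74771868176776 [-0.46 -0.61 -0.65]
side [0.367 0.682 0.669] 386.58763851093204 [ 0.2  -0.72 -0.66]
wrist [ 0.343 -0.586  0.373] 294.7115852305388 [-0.26 -0.12 -0.96]
{'time': 0.15, 'q': array([-1.18790261e+00,  2.64603473e-01,  1.60506809e+00,  5.74081950e-05,
        1.27372192e+00, -3.68842973e-02]), 'joint_vel': array([-2.77528080e-04,  9.36288602e-04, -3.36981216e-03, -2.07280538e-04,
        2.44517280e-03, -8.69308000e-05]), 'joint_torque': array([ 6.37233370e-05, -5.15904164e+01, -3.67960453e+01, -7.85937254e-05,
        8.03394068e-03,  1.27135490e-05]), 'tool_pos': array([ 0.27492679, -0.61589158,  0.25522805]), 'tcp_rot': array([-3.07090864e+00, -6.54157595e-01,  4.01803135e-04]), 'wrist_force': array([-0.00222373,  0.02424782,  0.95787291]), 'torque': array([-0.00283685,  0.04662011, -0.01479846]), 'width': 1.0023946558506545}
```

View pics/scene0.png

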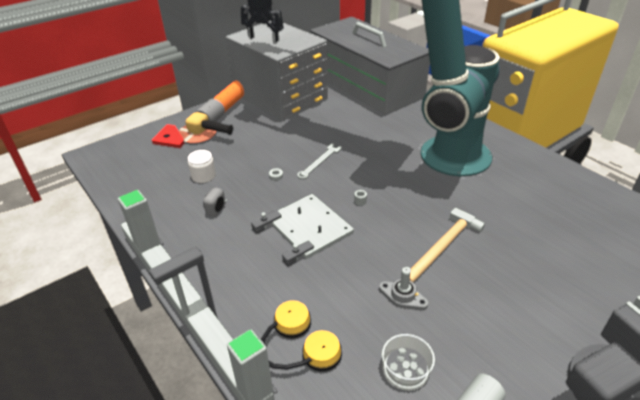

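View pics/side0.png

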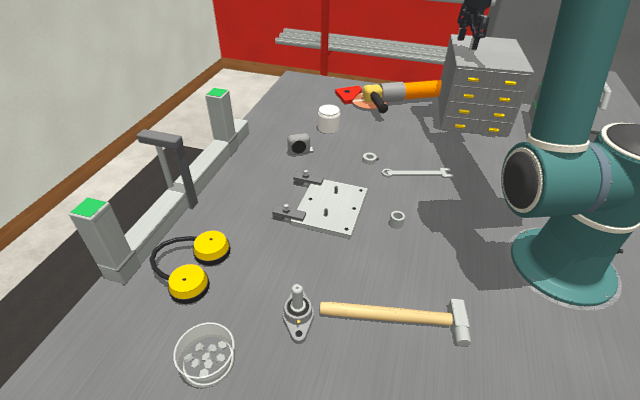

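View pics/wrist0.png

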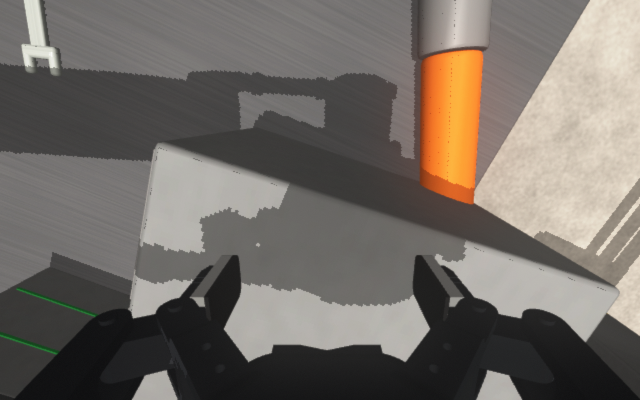

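The scene view shows the plate at about (313,224), the unit at (403,287), the collar candidate at (276,174) and the spacer at (361,196). In the side view they are at (333,207), (297,310), (371,157) and (397,218).

Run:
```python
from h import *
for n in ['scene0','side0']:
    c=load(n);P=pts(c)
    h=P[...,2]
    print(n)
    m=((h>0.008)&(h<0.2)&(P[...,0]>0.2)&(P[...,0]<1.0)&(abs(P[...,1])<0.7)).astype(np.uint8)
    k,l,st,ce=cv2.connectedComponentsWithStats(m)
    for i in range(1,k):
        if st[i,4]>25:
            q=P[l==i]; print(i,ce[i].round(),st[i,4],q.min(0).round(3),q.max(0).round(3),np.median(q,0).round(3))
for n,u0,v0,w,hh in [('scene0',370,250,70,70),('side0',260,270,80,80),('scene0',240,180,130,90),('side0',260,160,130,90)]:
    c=load(n);im=c['pixels'][v0:v0+hh,u0:u0+w,::-1]
    s=6
    cv2.imwrite(f'pics/crop_{n}_{u0}.png',cv2.resize(im,None,fx=s,fy=s,interpolation=cv2.INTER_CUBIC))
```

```text
scene0
1 [274.  84.] 2949 [ 0.2   -0.7    0.008] [ 0.319 -0.494  0.2  ] [ 0.298 -0.536  0.108]
3 [201. 122.] 2007 [ 0.342 -0.699  0.008] [ 0.7   -0.49   0.074] [ 0.54  -0.621  0.04 ]
10 [201. 165.] 690 [ 0.617 -0.432  0.008] [ 0.689 -0.359  0.074] [ 0.66  -0.376  0.056]
19 [276. 173.] 111 [ 0.462 -0.281  0.008] [ 0.508 -0.237  0.02 ] [ 0.49  -0.255  0.015]
28 [214. 201.] 480 [ 0.667 -0.26   0.008] [ 0.733 -0.205  0.064] [ 0.707 -0.222  0.046]
29 [225. 315.] 11071 [ 0.712 -0.292  0.008] [0.97  0.341 0.2  ] [0.906 0.186 0.051]
30 [360. 196.] 148 [ 0.356 -0.033  0.008] [0.392 0.003 0.034] [ 0.376 -0.012  0.023]
31 [305. 226.] 3336 [ 0.464 -0.115  0.008] [0.669 0.071 0.048] [ 0.558 -0.014  0.017]
34 [426. 264.] 2191 [0.202 0.181 0.008] [0.551 0.351 0.096] [0.457 0.268 0.024]
54 [606. 353.] 3924 [0.295 0.616 0.009] [0.484 0.7   0.177] [0.393 0.668 0.119]
55 [407. 360.] 2222 [0.589 0.377 0.008] [0.691 0.476 0.05 ] [0.637 0.424 0.019]
56 [483. 389.] 866 [0.556 0.533 0.031] [0.634 0.591 0.064] [0.588 0.562 0.057]
side0
1 [460.  98.] 2336 [ 0.2   -0.7    0.008] [ 0.317 -0.496  0.2  ] [ 0.261 
[... 159 characters left out ...]
0.2  ] [0.886 0.211 0.05 ]
5 [328. 118.] 540 [ 0.616 -0.431  0.008] [ 0.686 -0.359  0.073] [ 0.647 -0.375  0.054]
12 [298. 143.] 428 [ 0.662 -0.265  0.008] [ 0.732 -0.207  0.063] [ 0.695 -0.225  0.043]
19 [370. 157.] 102 [ 0.463 -0.28   0.008] [ 0.506 -0.238  0.018] [ 0.486 -0.258  0.015]
25 [325. 205.] 3458 [ 0.465 -0.116  0.008] [0.667 0.067 0.049] [ 0.551 -0.011  0.017]
45 [397. 218.] 194 [ 0.356 -0.034  0.008] [0.39  0.001 0.032] [ 0.373 -0.01   0.023]
46 [298. 313.] 1207 [0.489 0.245 0.008] [0.548 0.348 0.095] [0.512 0.306 0.033]
47 [406. 315.] 2424 [0.2   0.177 0.008] [0.481 0.281 0.03 ] [0.31  0.247 0.024]
48 [205. 354.] 2982 [0.59  0.376 0.008] [0.69  0.474 0.048] [0.644 0.423 0.018]
```

View pics/crop_scene0_370.png

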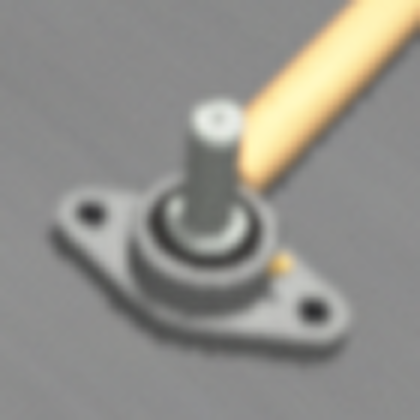

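View pics/crop_side0_260.png

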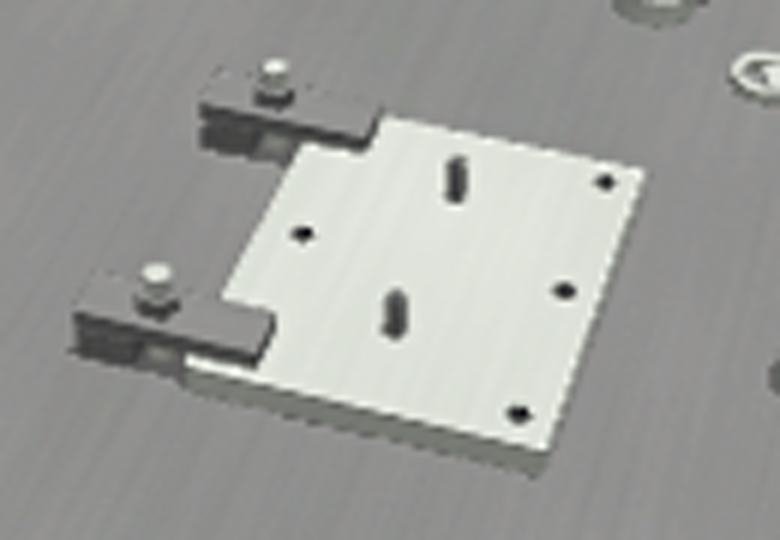

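View pics/crop_scene0_240.png

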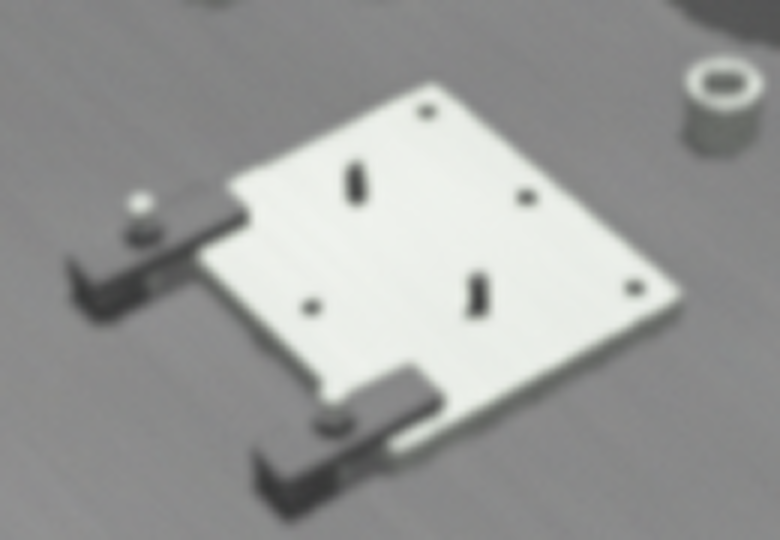

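Run:
```python
from h import *
def P(n,u0,v0,x,y,z):
    c=load(n);return ray(c,(x+.5)/6-.5+u0,(y+.5)/6-.5+v0,z)
print('top',P('scene0',370,250,217,120,.092))
for x,y in [(92,213),(314,310)]: print('hole',P('scene0',370,250,x,y,.014))
for x,y in [(357,167),(479,278)]: print('dowel sc',P('scene0',240,180,x,y,.037))
for x,y in [(457,161),(396,296)]: print('dowel si',P('side0',260,160,x,y,.037))
for n,u0,v0,L in [('scene0',240,180,[(434,85),(682,292)]),('side0',260,160,[(643,171),(546,450)])]:
    a=[P(n,u0,v0,*p,.016) for p in L]; print('front corners',a, np.arctan2(-(a[1]-a[0])[0],(a[1]-a[0])[1]))
for n,u0,v0,w,hh in [('side0',270,270,60,80),('scene0',255,155,45,35),('side0',350,140,45,35)]:
    c=load(n);im=c['pixels'][v0:v0+hh,u0:u0+w,::-1]
    cv2.imwrite(f'pics/crop_{n}_{u0}.png',cv2.resize(im,None,fx=8,fy=8,interpolation=cv2.INTER_CUBIC))
```

```text
top [0.520181   0.29534701 0.092     ]
hole [0.53420972 0.25335073 0.014     ]
hole [0.50287792 0.33743895 0.014     ]
dowel sc [ 0.54172357 -0.06531921  0.037     ]
dowel sc [0.54388618 0.02429502 0.037     ]
dowel si [ 0.53990178 -0.06997747  0.037     ]
dowel si [0.54133118 0.02006641 0.037     ]
front corners [array([ 0.46655275, -0.11030395,  0.016     ]), array([0.46872169, 0.06711318, 0.016     ])] -0.01222450258893303
front corners [array([ 0.46532417, -0.11328156,  0.016     ]), array([0.46750197, 0.06498337, 0.016     ])] -0.012216062100577633
```

View pics/crop_side0_270.png

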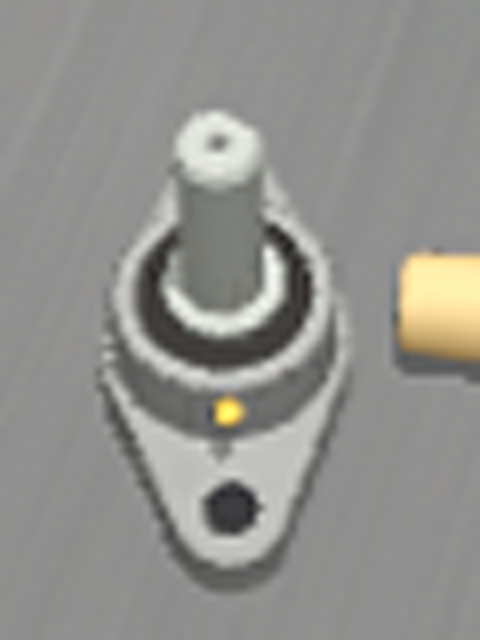

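View pics/crop_scene0_255.png

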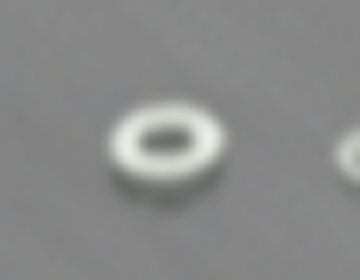

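View pics/crop_side0_350.png

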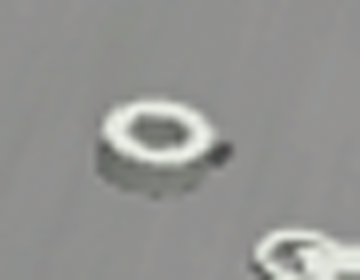

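The scene and side views put the unit at about (0.519, 0.295) with yaw 0.356. The plate centre comes out near (0.542, -0.023) with yaw -0.015, and the collar near (0.485, -0.259). I'll write a step planner and then move over the plate for a closer look.

```bash
cat >> h.py <<'E'
from scipy.spatial.transform import Rotation as Rn
def pose():
    s=bot.read_state();R=Rn.from_rotvec(s['tcp_rot']).as_matrix()
    return s,np.array(s['tool_pos']),R,np.arctan2(R[1,1],R[0,1])
def plan(tgt,phi,n,g,vmax=.040):
    "n rows linear from the present pose; print in tool axes"
    s,p,R,f=pose(); d=np.array(tgt)-p; dphi=(phi-f+np.pi)%(2*np.pi)-np.pi
    rows=[]
    for i in range(n):
        a=f+dphi*i/n; w=d/n
        y=np.array([np.cos(a),np.sin(a)]);x=np.array([-y[1],y[0]])
        rows.append([g,[round(float(w[:2]@x),4),round(float(w[:2]@y),4),round(float(-w[2]),4)],round(-dphi/n,4)])
    print('delta',d.round(4),'dphi',round(dphi,3),'peak',np.abs(d/n).max().round(4))
    for i in range(0,n,8): print(rows[i:i+8])
def st():
    s,p,R,f=pose(); print('t',round(s['time'],2),'p',p.round(4),'phi',round(f,4),'tilt',R[:2,2].round(4),'F',s['wrist_force'].round(1),'T',s['torque'].round(2),'w',round(s['width'],3),'q6',round(s['q'][5],2))
E
python3 - <<'E'
from h import *
st();plan([.50,-.02,.26],-.015,24,0)
E
```

```text
t 0.15 p [ 0.2749 -0.6159  0.2552] phi -1.151 tilt [-0.0006  0.0017] F [-0.  0.  1.] T [-0.    0.05 -0.01] w 1.002 q6 -0.04
delta [0.2251 0.5959 0.0048] dphi 1.136 peak 0.0248
[[0, [0.0187, -0.0189, -0.0002], np.float64(-0.0473)], [0, [0.0196, -0.0179, -0.0002], np.float64(-0.0473)], [0, [0.0204, -0.017, -0.0002], np.float64(-0.0473)], [0, [0.0212, -0.016, -0.0002], np.float64(-0.0473)], [0, [0.0219, -0.015, -0.0002], np.float64(-0.0473)], [0, [0.0226, -0.0139, -0.0002], np.float64(-0.0473)], [0, [0.0232, -0.0129, -0.0002], np.float64(-0.0473)], [0, [0.0238, -0.0117, -0.0002], np.float64(-0.0473)]]
[[0, [0.0243, -0.0106, -0.0002], np.float64(-0.0473)], [0, [0.0248, -0.0094, -0.0002], np.float64(-0.0473)], [0, [0.0252, -0.0083, -0.0002], np.float64(-0.0473)], [0, [0.0256, -0.0071, -0.0002], np.float64(-0.0473)], [0, [0.0259, -0.0058, -0.0002], np.float64(-0.0473)], [0, [0.0261, -0.0046, -0.0002], np.float64(-0.0473)], [0, [0.0263, -0.0034, -0.0002], np.float64(-0.0473)], [0, [0.0265, -0.0021, -0.0002], np.float64(-0.0473)]]
[[0, [0.0265, -0.0009, -0.0002], np.float64(-0.0473)], [0, [0.0265, 0.0004, -0.0002], np.float64(-0.0473)], [0, [0.0265, 0.0016, -0.0002], np.float64(-0.0473)], [0, [0.0264, 0.0029, -0.0002], np.float64(-0.0473)], [0, [0.0262, 0.0041, -0.0002], np.float64(-0.0473)], [0, [0.026, 0.0054, -0.0002], np.float64(-0.0473)], [0, [0.0257, 0.0066, -0.0002], np.float64(-0.0473)], [0, [0.0254, 0.0078, -0.0002], np.float64(-0.0473)]]
```

Emit:
servo_tool([
  [0, [0.028, -0.028, 0], -0.07],
  [0, [0.03, -0.026, 0], -0.07],
  [0, [0.032, -0.024, 0], -0.07],
  [0, [0.034, -0.022, 0], -0.07],
  [0, [0.035, -0.02, 0], -0.07],
  [0, [0.036, -0.018, 0], -0.07],
  [0, [0.037, -0.015, 0], -0.07],
  [0, [0.038, -0.013, 0], -0.07],
])

```text
time: 0.82
tool_pos: [0.3826, -0.3103, 0.2497]
tcp_rot: [-2.758, -1.493, 0.003]
wrist_force: [1.4, 0.1, 0.8]
width: 0.999
```

Run:
```python
from h import *
st();plan([.49,-.02,.26],-.015,12,0)
```

```text
t 0.82 p [ 0.3826 -0.3103  0.2497] phi -0.5786 tilt [-0.0043  0.0036] F [1.4 0.1 0.8] T [-0.02 -0.08 -0.  ] w 0.999 q6 -0.15
delta [0.1074 0.2903 0.0103] dphi 0.564 peak 0.0242
[[0, [0.0251, -0.0057, -0.0009], np.float64(-0.047)], [0, [0.0254, -0.0045, -0.0009], np.float64(-0.047)], [0, [0.0256, -0.0034, -0.0009], np.float64(-0.047)], [0, [0.0257, -0.0021, -0.0009], np.float64(-0.047)], [0, [0.0258, -0.0009, -0.0009], np.float64(-0.047)], [0, [0.0258, 0.0003, -0.0009], np.float64(-0.047)], [0, [0.0258, 0.0015, -0.0009], np.float64(-0.047)], [0, [0.0257, 0.0027, -0.0009], np.float64(-0.047)]]
[[0, [0.0255, 0.0039, -0.0009], np.float64(-0.047)], [0, [0.0253, 0.0051, -0.0009], np.float64(-0.047)], [0, [0.025, 0.0063, -0.0009], np.float64(-0.047)], [0, [0.0247, 0.0074, -0.0009], np.float64(-0.047)]]
```

Emit:
servo_tool([
  [0, [0.038, -0.008, -0.001], -0.07],
  [0, [0.039, -0.005, -0.001], -0.07],
  [0, [0.039, -0.002, -0.001], -0.07],
  [0, [0.039, 0, -0.001], -0.07],
  [0, [0.039, 0.003, -0.001], -0.07],
  [0, [0.039, 0.005, -0.001], -0.07],
  [0, [0.038, 0.008, -0.001], -0.07],
  [0, [0.025, 0.008, -0.001], -0.07],
])

```text
time: 1.48
tool_pos: [0.489, -0.0126, 0.2575]
tcp_rot: [-2.206, -2.228, -0.002]
wrist_force: [-0.2, 0.0, -0.4]
width: 1.0
```

Run:
```python
from h import *
snap('wrist','w1');st();plan([.510,.285,.25],.356,8,0)
```

```text
t 1.53 p [ 0.4905 -0.0095  0.2578] phi 0.015 tilt [-0.0019  0.0083] F [ 1.6  1.8 -0.1] T [ 0.15 -0.04 -0.02] w 0.996 q6 -0.09
delta [ 0.0195  0.2945 -0.0078] dphi 0.341 peak 0.0368
[[0, [0.0368, 0.003, 0.001], np.float64(-0.0426)], [0, [0.0366, 0.0046, 0.001], np.float64(-0.0426)], [0, [0.0364, 0.0061, 0.001], np.float64(-0.0426)], [0, [0.0361, 0.0077, 0.001], np.float64(-0.0426)], [0, [0.0357, 0.0092, 0.001], np.float64(-0.0426)], [0, [0.0353, 0.0107, 0.001], np.float64(-0.0426)], [0, [0.0348, 0.0122, 0.001], np.float64(-0.0426)], [0, [0.0343, 0.0137, 0.001], np.float64(-0.0426)]]
```

View pics/w1.png

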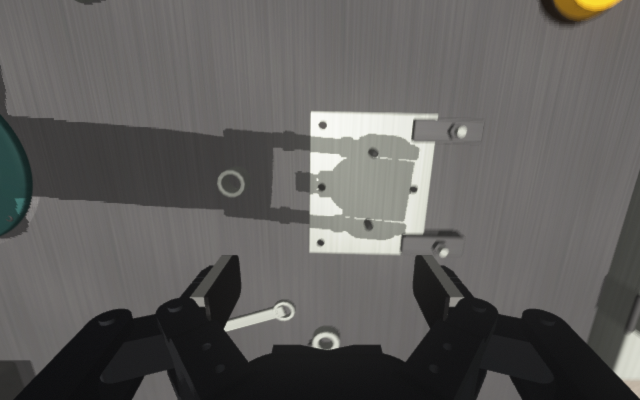

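The wrist view shows the plate with its dowels at (373,153) and (368,225), front corners near (310,112) and (310,253), and the collar at the bottom, around (326,340).

Run:
```python
from h import *
c=load('w1')
cv2.imwrite('pics/w1c.png',cv2.resize(c['pixels'][100:270,290:490,::-1],None,fx=4,fy=4,interpolation=cv2.INTER_CUBIC))
P=pts(c)
# fingertips: near depth
d=c['depth'];K=np.array(c['intrinsics'])
s,p,R,f=pose()
m=(d>0)&(d<.25);Q=(P[m]-p)@R  # tool coords
print('tool max z',Q[:,2].max(), [Q[(abs(Q[:,1]-y)<.012)][:,2].max().round(4) for y in (.045,-.045)])
T=Q[Q[:,2]>Q[:,2].max()-.006];print('tip y range',T[T[:,1]>0].min(0),T[T[:,1]>0].max(0),T[T[:,1]<0].min(0),T[T[:,1]<0].max(0))
for uv,z in [((373,152),.038),((368,225),.038),((310,112),.016),((310,253.5),.016)]: print(uv,ray(c,*uv,z))
```

```text
tool max z 0.0122324161442754 [np.float64(0.0122), np.float64(0.0122)]
tip y range [-0.0137069   0.0413754   0.00624659] [0.0083084  0.04822703 0.01223242] [-0.01330649 -0.04949604  0.00626476] [ 0.00868875 -0.04310648  0.01221752]
(373, 152) [0.54137318 0.02337266 0.038     ]
(368, 225) [ 0.54005362 -0.06492956  0.038     ]
(310, 112) [0.46880193 0.06642656 0.016     ]
(310, 253.5) [ 0.46765419 -0.11458168  0.016     ]
```

View pics/w1c.png

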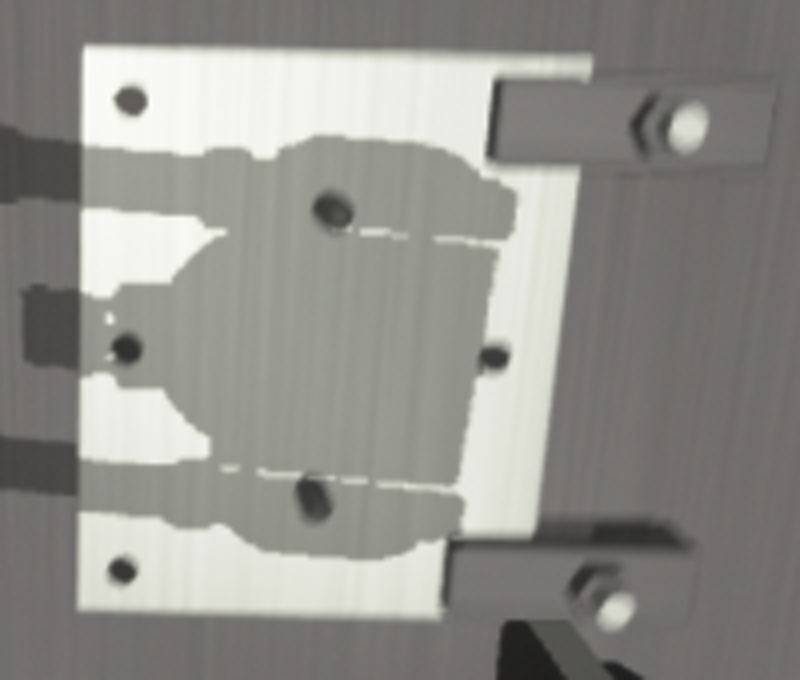

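Emit:
servo_tool([
  [0, [0.037, 0.003, 0.001], -0.043],
  [0, [0.037, 0.005, 0.001], -0.043],
  [0, [0.036, 0.006, 0.001], -0.043],
  [0, [0.036, 0.008, 0.001], -0.043],
  [0, [0.036, 0.009, 0.001], -0.043],
  [0, [0.035, 0.011, 0.001], -0.043],
  [0, [0.035, 0.012, 0.001], -0.043],
  [0, [0.025, 0.01, 0.001], -0.04],
])

```text
time: 2.2
tool_pos: [0.5079, 0.2816, 0.2499]
tcp_rot: [-1.779, -2.585, -0.004]
wrist_force: [0.2, -1.0, -0.1]
width: 1.002
```

Run:
```python
from h import *
snap('wrist','w2');st()
```

```text
t 2.25 p [0.508  0.2856 0.2497] phi 0.3687 tilt [-0.0015  0.008 ] F [ 0.9  3.  -0.3] T [ 0.13 -0.05 -0.  ] w 1.002 q6 0.09
```

View pics/w2.png

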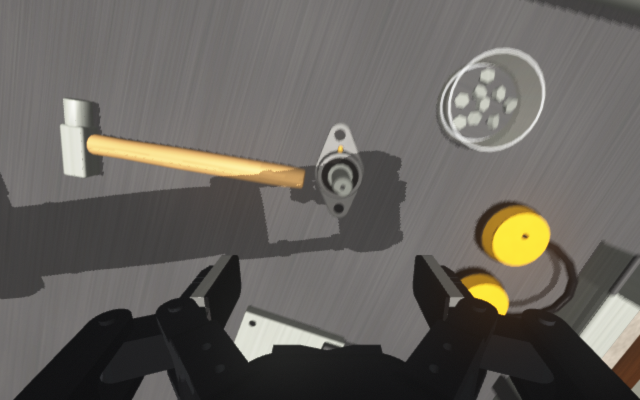

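The unit shows at about (340,178) with its holes at (340,134) and (339,208). The hammer handle ends 20 to 30 mm left of the boss, at (303,178). Now the precise measurements from a settled frame.

Run:
```python
from h import *
c=snap('wrist','w3');st();s,p,R,f=pose();P=pts(c);d=c['depth']
Q=(P-p)@R
m=(d>0)&(d<.25)&(abs(Q[...,1])<.02);print('palm z max',Q[m][:,2].max())
vs,us=np.where(m);print(us.min(),us.max(),vs.min(),vs.max()); i=np.argmax(Q[m][:,2]);print(Q[m][i])
u0,v0=300,105
cv2.imwrite('pics/w3c.png',cv2.resize(c['pixels'][v0:v0+120,u0-10:u0+90,::-1],None,fx=5,fy=5,interpolation=cv2.INTER_CUBIC))
# hammer handle / unit pts in unit-ish frame
h=P[...,2]
for lo,hi in [(.085,.1),(.03,.04),(.01,.016)]:
    k=(h>lo)&(h<hi)&(abs(P[...,0]-.52)<.07)&(abs(P[...,1]-.295)<.07)&(d>.25); q=P[k];print(lo,k.sum(),q.mean(0).round(4),q.min(0).round(3),q.max(0).round(3))
hand=(c['pixels'][...,0]>c['pixels'][...,2].astype(int)+50)&(h<.06)&(h>.01)&(P[...,0]<.52)&(P[...,1]>.15)
q=P[hand];k=q[:,0]>q[:,0].max()-.03;print('handle end',q[k].min(0).round(3),q[k].max(0).round(3))
```

```text
t 2.3 p [0.5079 0.2827 0.2496] phi 0.367 tilt [-0.0021  0.0049] F [ 0.5 -0.8 -0. ] T [-0.04  0.06  0.  ] w 1.005 q6 0.09
palm z max -0.04753417112176266
217 418 345 399
[ 0.01162293 -0.00734284 -0.04753417]
0.085 316 [0.5191 0.2955 0.0922] [0.509 0.285 0.085] [0.529 0.304 0.094]
0.03 1188 [0.5167 0.2983 0.0351] [0.493 0.267 0.03 ] [0.546 0.326 0.04 ]
0.01 1298 [0.5155 0.2995 0.0146] [0.45  0.239 0.01 ] [0.549 0.349 0.016]
handle end [0.483 0.261 0.02 ] [0.512 0.326 0.036]
```

View pics/w3c.png

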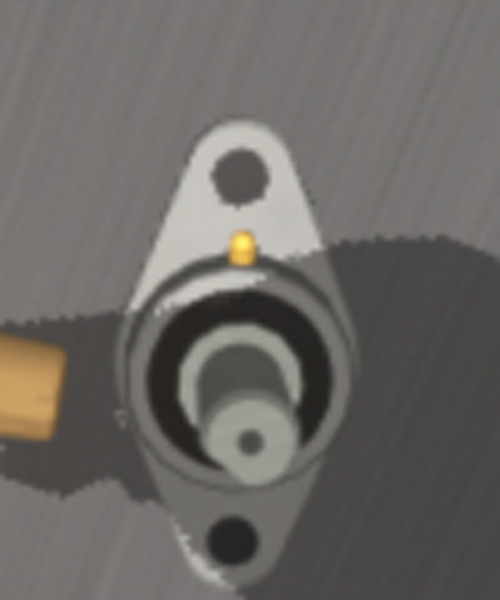

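The top view shows the shaft's flat cut on the lower left. The holes are at crop (241,177) and (232,541), and the shaft top centre is at (250,442). The handle end is at crop x of about 65.

Run:
```python
from h import *
c=load('w3')
def g(x,y,z): return ray(c,290+(x+.5)/5-.5,105+(y+.5)/5-.5,z)
a=g(241,177,.014);b=g(232,541,.014);t=g(250,441,.092)
print(a,b,np.linalg.norm(a-b),'ctr',(a+b)/2,'yaw',np.arctan2((b-a)[0],-(b-a)[1]),'top',t)
print('handle',g(65,350,.025),g(52,440,.025))
yaw=.357;u=np.array([np.cos(yaw),np.sin(yaw)])
ctr=(a+b)[:2]/2
for q in (g(65,350,.025),g(52,440,.025)): print('handle in unit frame', (q[:2]-ctr)@u,(q[:2]-ctr)@np.array([-u[1],u[0]]))
plan([.519,.295,.10],.357,8,0)
```

```text
[0.50400355 0.33562948 0.014     ] [0.53521916 0.25112478 0.014     ] 0.0900858378290894 ctr [0.51961136 0.29337713 0.014     ] yaw 0.3538476628129302 top [0.51939754 0.29375318 0.092     ]
handle [0.47939591 0.28411486 0.025     ] [0.48389154 0.26242372 0.025     ]
handle in unit frame -0.0409166839156632 0.00537561107081063
handle in unit frame -0.04428479567203625 -0.016518951448025888
delta [ 0.0111  0.0123 -0.1496] dphi -0.01 peak 0.0187
[[0, [0.0009, 0.0019, 0.0187], np.float64(0.0012)], [0, [0.0009, 0.0019, 0.0187], np.float64(0.0012)], [0, [0.0009, 0.0018, 0.0187], np.float64(0.0012)], [0, [0.0009, 0.0018, 0.0187], np.float64(0.0012)], [0, [0.0009, 0.0018, 0.0187], np.float64(0.0012)], [0, [0.001, 0.0018, 0.0187], np.float64(0.0012)], [0, [0.001, 0.0018, 0.0187], np.float64(0.0012)], [0, [0.001, 0.0018, 0.0187], np.float64(0.0012)]]
```

The hammer handle's end lies where the -x finger would go. Gripping the round boss with the jaws turned -0.61 rad clears both the handle and the nipple. The palm is 48 mm behind the TCP and the shaft top is at 92 mm, so the TCP stays at or above 46 mm.

Run:
```python
from h import *
plan([.5195,.294,.12],-.255,8,0)
```

```text
delta [ 0.0116  0.0113 -0.1296] dphi -0.622 peak 0.0162
[[0, [0.0008, 0.0019, 0.0162], np.float64(0.0777)], [0, [0.0009, 0.0018, 0.0162], np.float64(0.0777)], [0, [0.0011, 0.0017, 0.0162], np.float64(0.0777)], [0, [0.0012, 0.0016, 0.0162], np.float64(0.0777)], [0, [0.0013, 0.0015, 0.0162], np.float64(0.0777)], [0, [0.0014, 0.0014, 0.0162], np.float64(0.0777)], [0, [0.0016, 0.0013, 0.0162], np.float64(0.0777)], [0, [0.0016, 0.0012, 0.0162], np.float64(0.0777)]]
```

Emit:
servo_tool([
  [0, [0.001, 0.002, 0.018], 0.09],
  [0, [0.001, 0.002, 0.019], 0.09],
  [0, [0.001, 0.002, 0.019], 0.09],
  [0, [0.001, 0.002, 0.019], 0.09],
  [0, [0.001, 0.002, 0.019], 0.09],
  [0, [0.002, 0.001, 0.018], 0.09],
  [0, [0.002, 0.001, 0.012], 0.08],
  [0, [0.002, 0.001, 0.006], 0],
])

```text
time: 2.97
tool_pos: [0.5224, 0.2905, 0.116]
tcp_rot: [-2.516, -1.88, -0.003]
wrist_force: [0.5, 0.1, 0.4]
width: 1.001
```

Run:
```python
from h import *
c=snap('wrist','w4');st();plan([.5195,.294,.046],-.255,8,0)
```

```text
t 3.02 p [0.522  0.2903 0.115 ] phi -0.2841 tilt [-0.0006  0.0014] F [-0.2 -0.5 -2.1] T [-0.    0.05  0.  ] w 1.002 q6 0.75
delta [-0.0025  0.0037 -0.069 ] dphi 0.029 peak 0.0086
[[0, [0.0004, -0.0004, 0.0086], np.float64(-0.0036)], [0, [0.0004, -0.0004, 0.0086], np.float64(-0.0036)], [0, [0.0004, -0.0004, 0.0086], np.float64(-0.0036)], [0, [0.0004, -0.0004, 0.0086], np.float64(-0.0036)], [0, [0.0004, -0.0004, 0.0086], np.float64(-0.0036)], [0, [0.0004, -0.0004, 0.0086], np.float64(-0.0036)], [0, [0.0004, -0.0004, 0.0086], np.float64(-0.0036)], [0, [0.0004, -0.0004, 0.0086], np.float64(-0.0036)]]
```

View pics/w4.png

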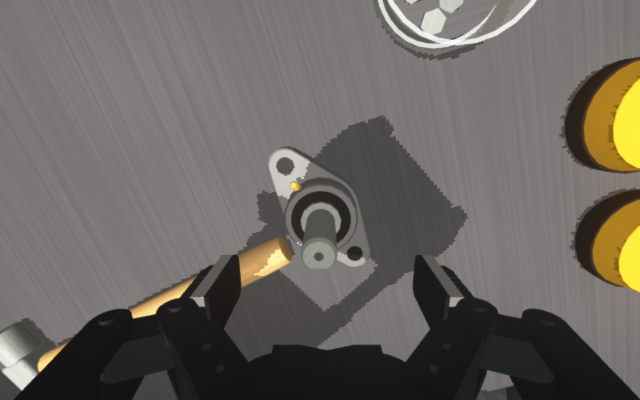

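The boss is at (320,215) and the handle end at (290,248). I'll check the finger clearance to the handle in tool coordinates before going down.

Run:
```python
from h import *
c=load('w4');s,p,R,f=pose();P=pts(c);Q=(P-p)@R;d=c['depth'];px=c['pixels'].astype(int)
hand=(px[...,0]>px[...,2]+40)&(P[...,2]<.06)&(P[...,2]>.01)&(np.mgrid[0:400,0:640][1]<290)&(np.mgrid[0:400,0:640][0]>200)
q=Q[hand];print('handle z',P[hand][:,2].max());
for y in np.arange(-.06,-.02,.005):
    k=abs(q[:,1]-y)<.0025
    if k.any():print(y.round(3),q[k][:,0].max().round(4))
k=(P[...,2]>.03)&(P[...,2]<.036)&(abs(Q[...,1])<.035)&(abs(Q[...,0])<.035)&(d>.15);print('boss',Q[k].min(0),Q[k].max(0), P[k].mean(0))
k=(P[...,2]>.088)&(P[...,2]<.1)&(abs(Q[...,1])<.02)&(d>.1);print('top',P[k].mean(0),k.sum())
cv2.imwrite('pics/w4c.png',cv2.resize(c['pixels'][220:290,280:360,::-1],None,fx=8,fy=8,interpolation=cv2.INTER_CUBIC))
```

```text
handle z 0.028096433241989533
-0.06 -0.0282
-0.055 -0.0258
-0.05 -0.0235
-0.045 -0.0219
-0.04 -0.0201
-0.035 -0.0214
-0.03 -0.0298
boss [-0.02051352 -0.03010678  0.0790276 ] [0.03065176 0.02324712 0.08499498] [0.52149562 0.30138176 0.03460915]
top [0.52007371 0.29587204 0.09223986] 1000
```

View pics/w4c.png

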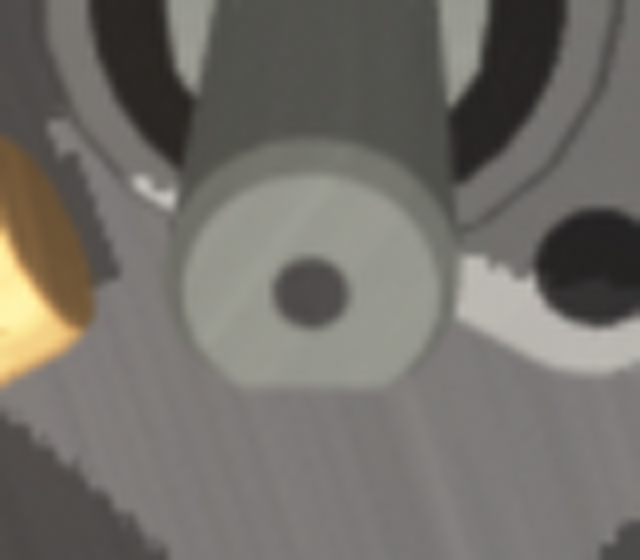

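Clearance to the handle is 9 mm, so that is fine. The flat faces almost exactly tool -x here, which gives a shaft turn s of about 0.93. Descending.

Emit:
servo_tool([
  [0, [0.001, -0.001, 0.01], -0.01],
  [0, [0.001, -0.001, 0.012], -0.01],
  [0, [0.001, -0.001, 0.012], -0.01],
  [0, [0.0005, 0, 0.012], 0],
  [0, [0, 0, 0.01], 0],
  [0, [0, 0, 0.007], 0],
  [0, [0, 0, 0.003], 0],
  [0, [0, 0, 0], 0],
])

```text
time: 3.68
tool_pos: [0.5215, 0.294, 0.0444]
tcp_rot: [-2.476, -1.933, -0.005]
wrist_force: [-0.8, -0.5, 3.4]
width: 1.002
```

Run:
```python
from h import *
c=snap('wrist','w5');c=snap('side','s5');st()
cv2.imwrite('pics/s5c.png',cv2.resize(c['pixels'][230:360,230:400,::-1],None,fx=4,fy=4,interpolation=cv2.INTER_CUBIC))
```

```text
t 3.78 p [0.5219 0.2942 0.0453] phi -0.245 tilt [0.0031 0.0026] F [-0.2 -0.   0.6] T [ 0.02 -0.01  0.  ] w 0.999 q6 0.72
```

View pics/w5.png

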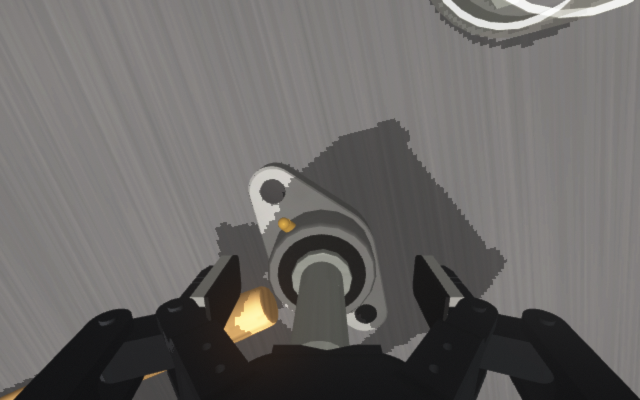

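View pics/s5c.png

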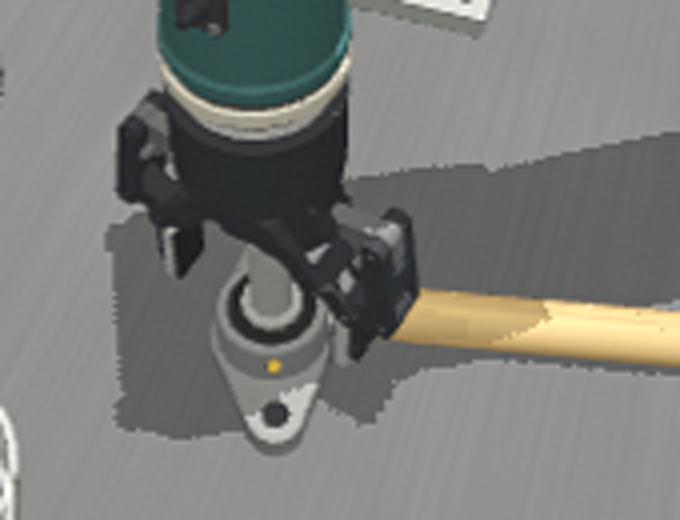

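Clear and centred around the boss. Closing.

Emit:
servo_tool([
  [0, [0, -0.002, -0.001], 0],
  [100, [0, 0, 0], 0],
  [140, [0, 0, 0], 0],
  [180, [0, 0, 0], 0],
  [200, [0, 0, 0], 0],
  [200, [0, 0, 0], 0],
  [200, [0, 0, 0], 0],
  [200, [0, 0, 0], 0],
], newtons=80)

```text
time: 4.45
tool_pos: [0.5208, 0.2957, 0.0494]
tcp_rot: [-2.476, -1.933, -0.012]
wrist_force: [0.3, 1.2, 0.2]
width: 0.585
```

Run:
```python
from h import *
st()
```

```text
t 4.45 p [0.5208 0.2957 0.0494] phi -0.2451 tilt [0.0062 0.0049] F [0.3 1.2 0.2] T [0.02 0.08 0.02] w 0.585 q6 0.72
```

Emit:
servo_tool([
  [200, [0, 0, 0], 0],
  [200, [0, 0, 0], 0],
  [200, [0, 0, 0], 0],
  [200, [0, 0, 0], 0],
  [200, [0, 0, 0], 0],
  [200, [0, 0, 0], 0],
  [200, [0, 0, 0], 0],
  [200, [0, 0, 0], 0],
])

```text
time: 5.12
tool_pos: [0.5208, 0.2957, 0.0494]
tcp_rot: [-2.476, -1.933, -0.012]
wrist_force: [0.1, 1.1, -0.2]
width: 0.585
```

Run:
```python
from h import *
st()
c=snap('wrist','w6');c=snap('side','s6')
cv2.imwrite('pics/s6c.png',cv2.resize(c['pixels'][230:360,230:400,::-1],None,fx=4,fy=4,interpolation=cv2.INTER_CUBIC))
```

```text
t 5.12 p [0.5208 0.2957 0.0494] phi -0.245 tilt [0.006  0.0048] F [ 0.1  1.1 -0.2] T [-0.03  0.11  0.03] w 0.585 q6 0.72
```

View pics/w6.png

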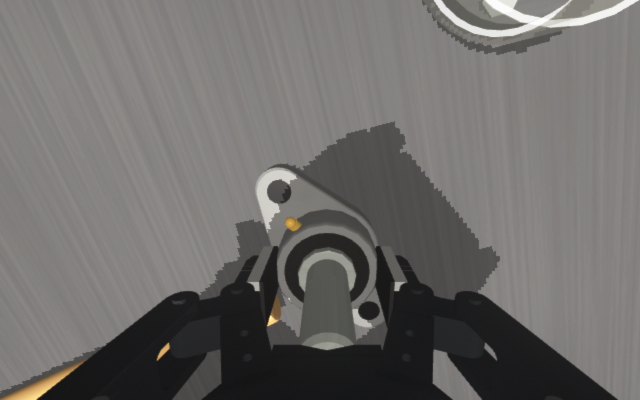

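View pics/s6c.png

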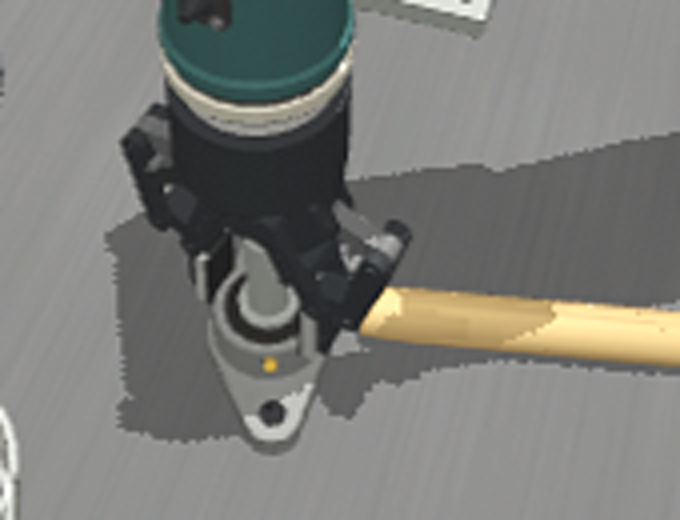

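Run:
```python
from h import *
c=load('w6');s,p,R,f=pose();P=pts(c);Q=(P-p)@R;d=c['depth'];px=c['pixels'].astype(int)
dark=(px.max(-1)<60)&(d<.25)&(d>0)&(abs(Q[...,0])<.03)&(abs(Q[...,1])<.06)&(abs(Q[...,1])>.026)&(Q[...,2]>-.02)&(P[...,2]>.02)
q=Q[dark]; print(np.percentile(q[:,2],[90,99,99.8]).round(4))
t=q[q[:,2]>np.percentile(q[:,2],95)];print(t[t[:,1]>0].min(0) if (t[:,1]>0).any() else 0,t[t[:,1]<0].max(0) if (t[:,1]<0).any() else 0)
```

```text
[0.0095 0.0143 0.0162]
[0.00702223 0.02609952 0.01206438] [ 0.01144617 -0.02614509  0.01467193]
```

The grip is holding, but the arm drifted up 4 mm and the pads only overlap the boss slightly. I'll open a little, go 4 mm lower and re-grip.

Emit:
servo_tool([
  [70, [0, 0, 0], 0],
  [70, [0, 0, 0], 0],
  [70, [0, 0, 0.002], 0],
  [70, [0, 0, 0.002], 0],
  [70, [0, 0, 0.001], 0],
  [70, [0, 0, 0], 0],
  [70, [0, 0, 0], 0],
  [70, [0, 0, 0], 0],
])

```text
time: 5.88
tool_pos: [0.5215, 0.2959, 0.0445]
tcp_rot: [2.476, 1.933, 0.014]
wrist_force: [0.8, 0.3, 0.0]
width: 0.727
```

Run:
```python
from h import *
st()
```

```text
t 5.88 p [0.5215 0.2959 0.0445] phi -0.245 tilt [0.0071 0.0052] F [0.8 0.3 0. ] T [-0.03 -0.01  0.04] w 0.727 q6 0.72
```

Emit:
servo_tool([
  [120, [0, 0, -0.0005], 0],
  [150, [0, 0, 0], 0],
  [200, [0, 0, 0], 0],
  [200, [0, 0, 0], 0],
  [200, [0, 0, 0], 0],
  [200, [0, 0, 0], 0],
  [200, [0, 0, 0], 0],
  [200, [0, 0, 0], 0],
], newtons=80)

```text
time: 6.55
tool_pos: [0.5213, 0.2961, 0.0457]
tcp_rot: [-2.476, -1.933, -0.013]
wrist_force: [-1.0, 0.8, 0.2]
width: 0.593
```

Run:
```python
from h import *
st()
```

```text
t 6.55 p [0.5213 0.2961 0.0457] phi -0.2453 tilt [0.0066 0.0054] F [-1.   0.8  0.2] T [-0.05  0.12 -0.01] w 0.593 q6 0.72
```

Now lift straight up.

Emit:
servo_tool([
  [200, [0, 0, -0.005], 0],
  [200, [0, 0, -0.012], 0],
  [200, [0, 0, -0.015], 0],
  [200, [0, 0, -0.015], 0],
  [200, [0, 0, -0.015], 0],
  [200, [0, 0, -0.015], 0],
  [200, [0, 0, -0.01], 0],
  [200, [0, 0, -0.003], 0],
])

```text
time: 7.22
tool_pos: [0.5115, 0.2907, 0.1307]
tcp_rot: [-2.473, -1.93, 0.024]
wrist_force: [0.6, -0.0, -7.0]
width: 0.594
```

Run:
```python
from h import *
st()
c=snap('wrist','w7');c=snap('scene','c7')
cv2.imwrite('pics/c7c.png',cv2.resize(c['pixels'][200:330,330:490,::-1],None,fx=4,fy=4,interpolation=cv2.INTER_CUBIC))
plan([.542,-.023,.14],-.015-.245-.354,16,200)
```

```text
t 7.22 p [0.5115 0.2907 0.1307] phi -0.2453 tilt [-0.0151 -0.0059] F [ 0.6 -0.  -7. ] T [ 0.08 -0.09  0.02] w 0.594 q6 0.72
delta [ 0.0306 -0.3137  0.0102] dphi -0.369 peak 0.0196
[[200, [-0.0186, 0.0066, -0.0006], np.float64(0.023)], [200, [-0.0184, 0.007, -0.0006], np.float64(0.023)], [200, [-0.0182, 0.0075, -0.0006], np.float64(0.023)], [200, [-0.0181, 0.0079, -0.0006], np.float64(0.023)], [200, [-0.0179, 0.0083, -0.0006], np.float64(0.023)], [200, [-0.0177, 0.0087, -0.0006], np.float64(0.023)], [200, [-0.0175, 0.0091, -0.0006], np.float64(0.023)], [200, [-0.0172, 0.0095, -0.0006], np.float64(0.023)]]
[[200, [-0.017, 0.0099, -0.0006], np.float64(0.023)], [200, [-0.0168, 0.0103, -0.0006], np.float64(0.023)], [200, [-0.0166, 0.0107, -0.0006], np.float64(0.023)], [200, [-0.0163, 0.0111, -0.0006], np.float64(0.023)], [200, [-0.016, 0.0114, -0.0006], np.float64(0.023)], [200, [-0.0158, 0.0118, -0.0006], np.float64(0.023)], [200, [-0.0155, 0.0122, -0.0006], np.float64(0.023)], [200, [-0.0152, 0.0125, -0.0006], np.float64(0.023)]]
```

View pics/w7.png

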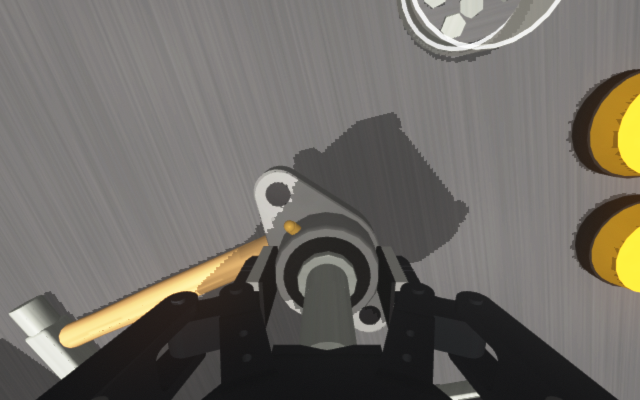

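View pics/c7c.png

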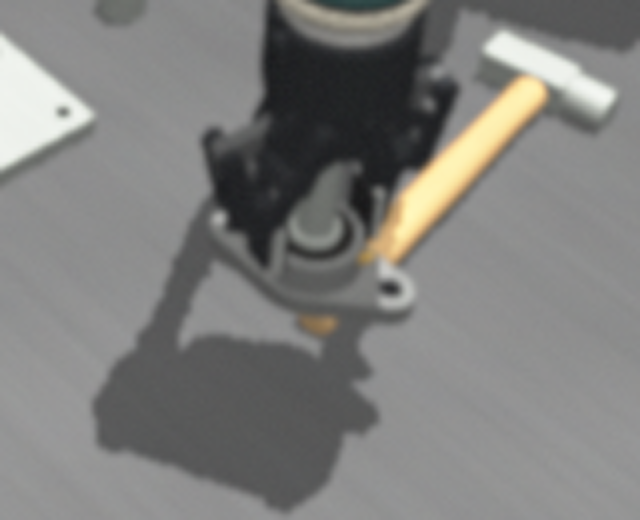

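The unit is lifted (7 N). Carrying it to above the plate.

Emit:
servo_tool([
  [200, [-0.009, 0.004, -0.001], 0.02],
  [200, [-0.019, 0.007, -0.001], 0.025],
  [200, [-0.021, 0.008, -0.001], 0.025],
  [200, [-0.021, 0.009, -0.001], 0.025],
  [200, [-0.021, 0.01, -0.001], 0.025],
  [200, [-0.021, 0.01, -0.001], 0.025],
  [200, [-0.021, 0.011, -0.001], 0.025],
  [200, [-0.02, 0.011, -0.001], 0.025],
])

```text
time: 7.98
tool_pos: [0.52, 0.1155, 0.1295]
tcp_rot: [-2.652, -1.67, 0.049]
wrist_force: [0.2, 1.0, -6.6]
width: 0.593
```

Run:
```python
from h import *
st()
plan([.542,-.023,.14],-.015-.245-.354,8,200)
```

```text
t 7.98 p [0.52   0.1155 0.1295] phi -0.4471 tilt [-0.03   -0.0107] F [ 0.2  1.  -6.6] T [ 0.01 -0.08 -0.05] w 0.593 q6 0.63
delta [ 0.022  -0.1385  0.0105] dphi -0.167 peak 0.0173
[[200, [-0.0144, 0.01, -0.0013], np.float64(0.0209)], [200, [-0.0142, 0.0103, -0.0013], np.float64(0.0209)], [200, [-0.014, 0.0106, -0.0013], np.float64(0.0209)], [200, [-0.0138, 0.0108, -0.0013], np.float64(0.0209)], [200, [-0.0135, 0.0111, -0.0013], np.float64(0.0209)], [200, [-0.0133, 0.0114, -0.0013], np.float64(0.0209)], [200, [-0.0131, 0.0117, -0.0013], np.float64(0.0209)], [200, [-0.0128, 0.012, -0.0013], np.float64(0.0209)]]
```

Emit:
servo_tool([
  [200, [-0.014, 0.01, -0.001], 0.023],
  [200, [-0.014, 0.01, -0.001], 0.023],
  [200, [-0.014, 0.011, -0.001], 0.023],
  [200, [-0.014, 0.011, -0.001], 0.023],
  [200, [-0.014, 0.011, -0.001], 0.023],
  [200, [-0.014, 0.011, -0.001], 0.023],
  [200, [-0.011, 0.009, -0.001], 0.02],
  [200, [-0.004, 0.003, 0], 0],
])

```text
time: 8.65
tool_pos: [0.5276, -0.0236, 0.1276]
tcp_rot: [-2.788, -1.427, 0.079]
wrist_force: [0.5, 0.3, -5.4]
width: 0.594
```

Run:
```python
from h import *
st()
snap('wrist','w8');snap('side','s8');snap('scene','c8')
st()
```

```text
t 8.65 p [ 0.5276 -0.0236  0.1276] phi -0.6255 tilt [-0.0485 -0.0152] F [ 0.5  0.3 -5.4] T [ 0.03 -0.14 -0.01] w 0.594 q6 0.56
t 8.8 p [ 0.5274 -0.0214  0.1276] phi -0.624 tilt [-0.0489 -0.0135] F [-0.6 -0.8 -7.7] T [ 0.08 -0.09  0.06] w 0.592 q6 0.56
```

View pics/w8.png

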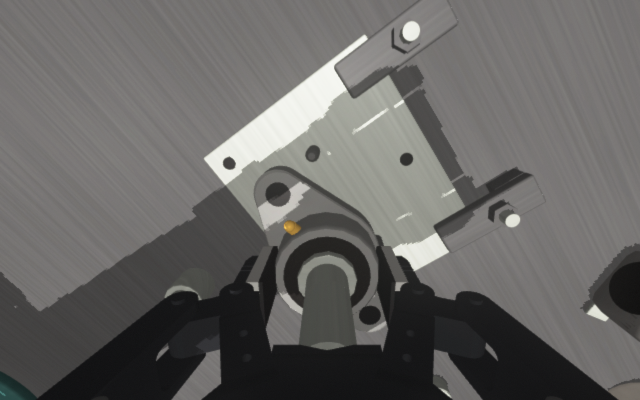

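View pics/s8.png

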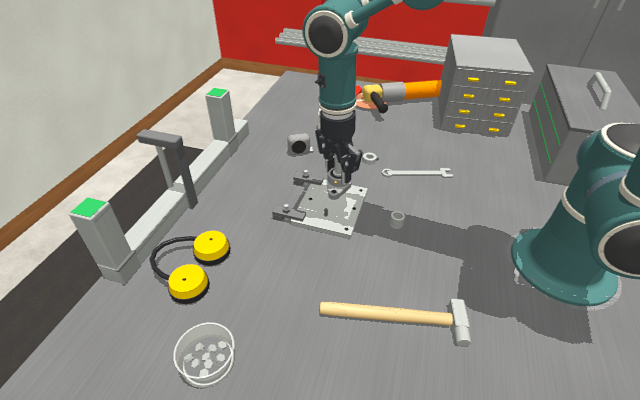

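View pics/c8.png

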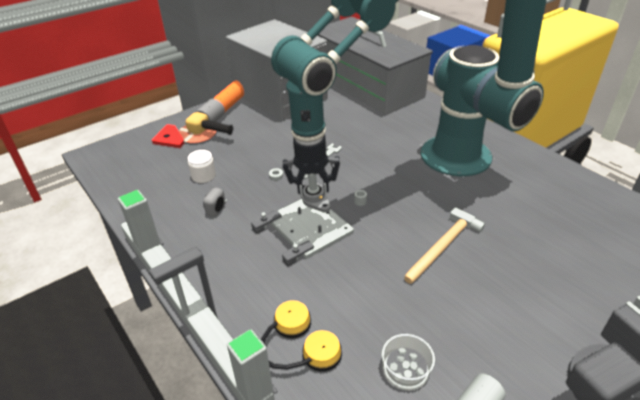

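The unit hangs over the plate: the visible dowel is at (313,153), and the unit's holes are at (278,193) and (370,315). The loaded arm sags a little each row and has tilted about 0.05 rad. I'll compute the offset between holes and dowels.

```bash
cat >> h.py <<'E'
def rayT(c,u,v,zt,p,R):
    K=np.array(c['intrinsics']);Rc=np.array(c['R']);t=np.array(c['t'])
    o=R.T@(-Rc.T@t-p); d=R.T@Rc.T@np.array([(u-K[0,2])/K[0,0],(v-K[1,2])/K[1,1],1.]); return o+d*(zt-o[2])/d[2]
E
python3 - <<'E'
from h import *
c=load('w8');s,p,R,f=pose()
c2=c['pixels'][130:340,200:420,::-1]
cv2.imwrite('pics/w8c.png',cv2.resize(c2,None,fx=3.5,fy=3.5,interpolation=cv2.INTER_CUBIC))
a=rayT(c,278,193,.0317,p,R);b=rayT(c,370,315,.0317,p,R)
print('holes tool',a,b,np.linalg.norm(a-b),'ctr',(a+b)/2)
A,B=[R@q+p for q in (a,b)];print('world',A,B)
yaw=np.arctan2((B-A)[0],-(B-A)[1]);print('yaw',yaw, 'ctr',(A+B)/2)
print('underside ctr', R@((a+b)/2+[0,0,.014])+p)
print('dowel',ray(c,313,152,.038))
E
```

```text
holes tool [ 0.03359482 -0.02369149  0.0317    ] [-0.04204593  0.02771967  0.0317    ] 0.09145835293481477 ctr [-0.00422556  0.00201409  0.0317    ]
world [0.52617112 0.01926467 0.09539209] [ 0.52378767 -0.0721526   0.09674531]
yaw -0.026066264763458236 ctr [ 0.52497939 -0.02644397  0.0960687 ]
underside ctr [ 0.52429496 -0.02663309  0.08208672]
dowel [0.54513268 0.0209609  0.038     ]
```

View pics/w8c.png

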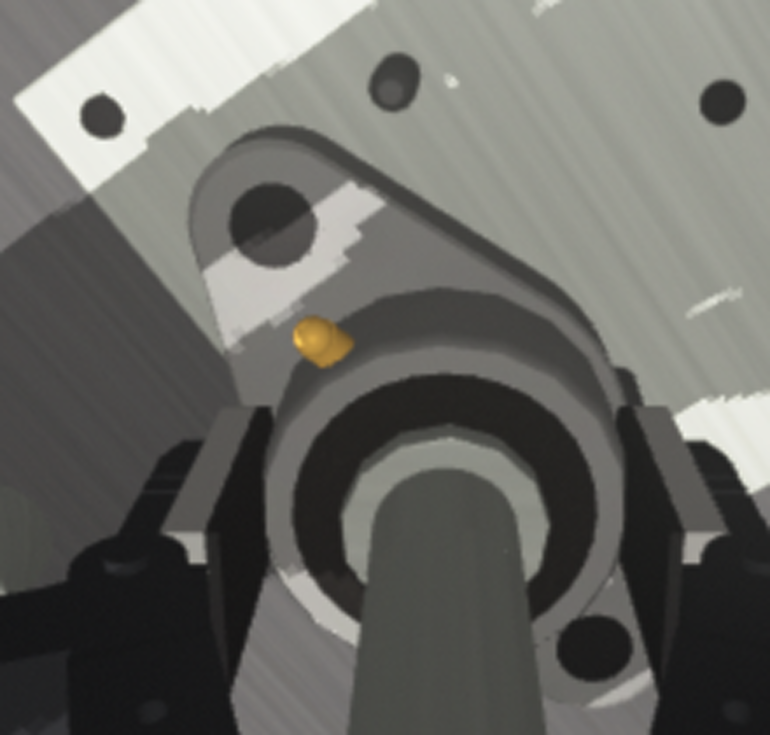

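```bash
cat >> h.py <<'E'
def tool(*ws):
    s,p,R,f=pose()
    for w in ws: print(w,'->tool',(R.T@np.array(w)).round(4))
E
python3 - <<'E'
from h import *
c=load('w8');print('dowel',ray(c,310.9,156.6,.038))
tool([.004,.0005,-.0024])
E
```

```text
dowel [0.542026   0.01925061 0.038     ]
[0.004, 0.0005, -0.0024] ->tool [0.0028 0.003  0.0022]
```

Emit:
servo_tool([
  [200, [0.003, 0.003, 0.002], -0.002],
  [200, [0.003, 0.003, 0.002], -0.002],
  [200, [0.003, 0.003, 0.002], -0.002],
  [200, [0.003, 0.003, 0.002], -0.002],
  [200, [0.003, 0.003, 0.002], -0.001],
  [200, [0.003, 0.003, 0.002], 0],
  [200, [0.002, 0.002, 0.002], 0],
  [200, [0.001, 0.001, 0.001], 0],
])

```text
time: 9.47
tool_pos: [0.5585, -0.0112, 0.1083]
tcp_rot: [-2.772, -1.449, 0.077]
wrist_force: [0.2, 0.3, -6.3]
width: 0.593
```

```bash
cat > m.py <<'E'
from h import *
import sys
n=sys.argv[1]
c=snap('wrist',n);st()
cv2.imwrite(f'pics/{n}c.png',cv2.resize(c['pixels'][130:340,200:420,::-1],None,fx=3.5,fy=3.5,interpolation=cv2.INTER_CUBIC))
E
python3 m.py w9
```

```text
t 9.52 p [ 0.5586 -0.0112  0.1082] phi -0.6083 tilt [-0.0496 -0.0117] F [ 0.7 -0.3 -7.1] T [ 0.05 -0.15  0.03] w 0.595 q6 0.56
```

View pics/w9c.png

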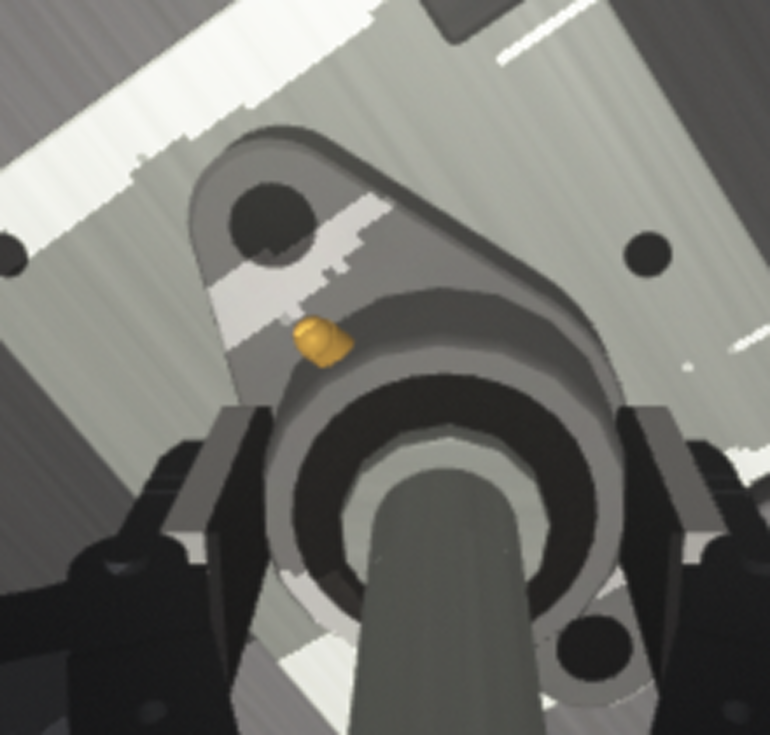

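The dowels are now hidden beneath the flange, but the plate's two bolt holes on its centre line are visible at crop (8,255) and (648,255). I'll use them as the plate reference.

Run:
```python
from h import *
c=load('w1')
def g(n,x,y,z): c=load(n);return ray(c,x,y,z)
F=g('w1',290+127.5/4-.4,100+348.5/4-.4,.016);B=g('w1',290+494.5/4-.4,100+357.5/4-.4,.016)
D1=g('w1',375,153.2,.038);D2=g('w1',369.2,227,.038)
print('w1 F',F,'B',B,np.linalg.norm(F-B),'dow mid',(D1+D2)/2,'offset from F along',((D1+D2)/2-F))
# w8: holes crop front (102,115) back(722,101)
F8=g('w8',200+102/3.5,130+115/3.5,.016);B8=g('w8',200+722/3.5,130+101/3.5,.016);print('w8',F8,B8,np.linalg.norm(F8-B8),ray(load('w8'),310.9,156.6,.038))
F9=g('w9',200+8/3.5,130+255/3.5,.016);B9=g('w9',200+648/3.5,130+255/3.5,.016);print('w9',F9,B9,np.linalg.norm(F9-B9))
s,p,R,f=pose();c=load('w9')
a=rayT(c,278,194.3,.0317,p,R);b=rayT(c,369.7,315.7,.0317,p,R)
m=(a+b)/2;A,Bb=R@a+p,R@b+p
print('unit ctr top',R@m+p,'under',R@(m+[0,0,.014])+p,'yaw',np.arctan2((Bb-A)[0],-(Bb-A)[1]))
# side/scene holes
for n,L in [('side0',[(565,290),(303,233)]),('scene0',[(527,197),(311,307)])]:
    o=(260,160) if n=='side0' else (240,180)
    print(n,[g(n,o[0]+x/6-.4,o[1]+y/6-.4,.016).round(4) for x,y in L])
```

```text
w1 F [ 0.48260617 -0.02273001  0.016     ] B [ 0.59762224 -0.02442353  0.016     ] 0.11502854023068028 dow mid [ 0.54268449 -0.02273643  0.038     ] offset from F along [ 6.00783208e-02 -6.42350330e-06  2.20000000e-02]
w8 [0.48304786 0.0506797  0.016     ] [ 0.59690218 -0.02679571  0.016     ] 0.13771436242971818 [0.542026   0.01925061 0.038     ]
w9 [0.48342102 0.05023941 0.016     ] [ 0.59689636 -0.02691992  0.016     ] 0.13722323170306033
unit ctr top [ 0.55550151 -0.01445319  0.07662612] under [ 0.55480728 -0.01461691  0.0626443 ] yaw -0.008107095054814991
side0 [array([ 0.4809, -0.0267,  0.016 ]), array([ 0.5959, -0.0281,  0.016 ])]
scene0 [array([ 0.4818, -0.0221,  0.016 ]), array([ 0.5967, -0.0243,  0.016 ])]
```

Run:
```python
from h import *
tool([-.0131,-.0107,-.017])
```

```text
[-0.0131, -0.0107, -0.017] ->tool [-0.0156 -0.0041  0.0178]
```

Emit:
servo_tool([
  [200, [-0.002, -0.0005, 0.002], 0.002],
  [200, [-0.003, -0.0005, 0.003], 0.002],
  [200, [-0.003, -0.001, 0.003], 0.002],
  [200, [-0.003, -0.001, 0.003], 0.001],
  [200, [-0.002, -0.0005, 0.003], 0],
  [200, [-0.0015, -0.0005, 0.002], 0],
  [200, [-0.001, 0, 0.001], 0],
  [200, [0, 0, 0], 0],
])

```text
time: 10.18
tool_pos: [0.5427, -0.0235, 0.0898]
tcp_rot: [-2.778, -1.437, 0.08]
wrist_force: [0.4, -0.2, -6.7]
width: 0.591
```

```bash
python3 m.py w10
python3 - <<'E'
from h import *
c=snap('scene','c10')
cv2.imwrite('pics/c10c.png',cv2.resize(c['pixels'][170:270,250:370,::-1],None,fx=6,fy=6,interpolation=cv2.INTER_CUBIC))
E
```

```text
t 10.23 p [ 0.5428 -0.0234  0.09  ] phi -0.6168 tilt [-0.0516 -0.0119] F [-0.4 -0.3 -7.1] T [ 0.   -0.06  0.03] w 0.592 q6 0.55
```

View pics/w10c.png

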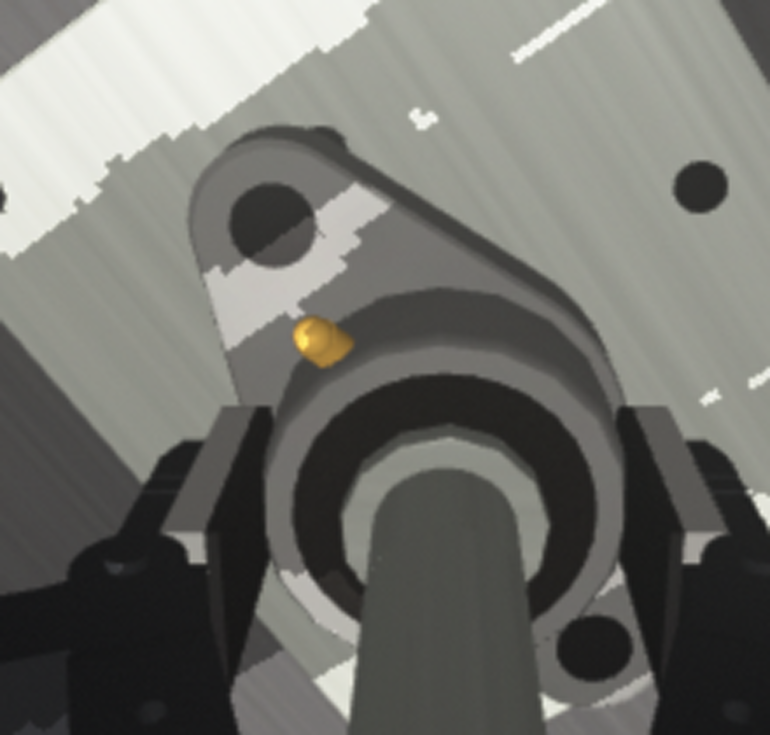

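View pics/c10c.png

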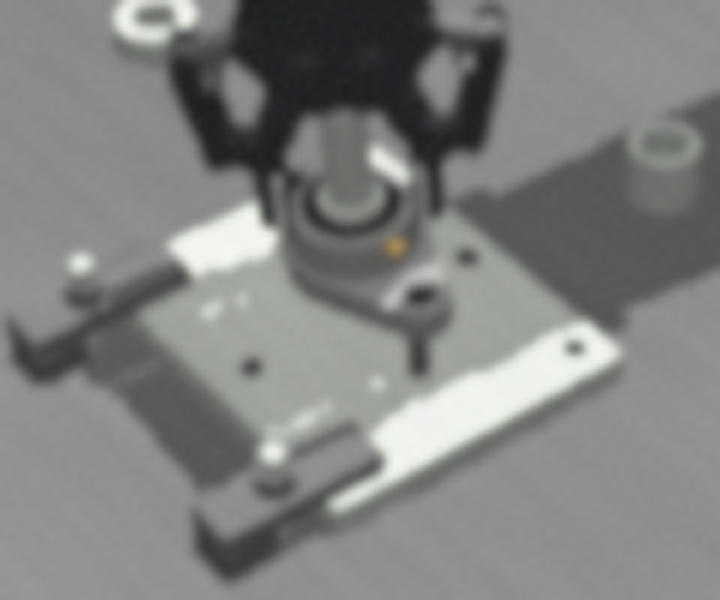

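```bash
cat > u.py <<'E'
from h import *
import sys
n=sys.argv[1];bx,by=float(sys.argv[2]),float(sys.argv[3])
c=load(n);s,p,R,f=pose()
B=ray(c,200+bx/3.5,130+by/3.5,.016);C=B+np.array([-.0549,.0017,0])
a=rayT(c,278,194.3,.0317,p,R);b=rayT(c,369.7,315.7,.0317,p,R)
m=(a+b)/2;A,Bb=R@a+p,R@b+p;U=R@(m+[0,0,.014])+p
print('B',B.round(4),'plate',C.round(4),'unit under',U.round(4),'yaw',np.arctan2((Bb-A)[0],-(Bb-A)[1]).round(4),'need',(C-U).round(4))
w=C-U;w[2]=0;print('tool',(R.T@w).round(4)); print('down dir',(R.T@[0,0,-1]).round(3))
E
python3 u.py w10 701 187
python3 - <<'E'
from h import *
c=load('c10');o=(250,170)
# scene: dowel base (419,375) , hole (425,296)
print('dowel base y+',ray(c,o[0]+419/6-.4,o[1]+372/6-.4,.016),'hole',ray(c,o[0]+424/6-.4,o[1]+295/6-.4,.0445+.014))
E
```

```text
B [ 0.5969 -0.0268  0.016 ] plate [ 0.542  -0.0251  0.016 ] unit under [ 0.539  -0.0267  0.0446] yaw -0.0167 need [ 0.003   0.0016 -0.0286]
tool [ 0.0031  0.0015 -0.0002]
down dir [0.039 0.035 0.999]
dowel base y+ [0.54323859 0.02283376 0.016     ] hole [0.54018671 0.02366101 0.0585    ]
```

Emit:
servo_tool([
  [200, [0.001, 0.001, 0], 0],
  [200, [0.001, 0.001, 0], 0],
  [200, [0.0005, 0.0003, 0.001], 0],
  [200, [0, 0, 0.002], 0],
  [200, [0, 0, 0.002], 0],
  [200, [0, 0, 0.002], 0],
  [200, [0, 0, 0.002], 0],
  [200, [0, 0, 0.001], 0],
])

```text
time: 10.95
tool_pos: [0.5482, -0.0223, 0.0804]
tcp_rot: [-2.779, -1.439, 0.075]
wrist_force: [-0.1, -0.8, -5.8]
width: 0.59
```

```bash
python3 m.py w11
python3 - <<'E'
from h import *
c=snap('side','s11')
cv2.imwrite('pics/s11c.png',cv2.resize(c['pixels'][150:250,270:390,::-1],None,fx=6,fy=6,interpolation=cv2.INTER_CUBIC))
E
```

```text
t 11.0 p [ 0.548  -0.0223  0.0802] phi -0.6161 tilt [-0.0482 -0.0119] F [-0.1  0.8 -7.9] T [-0.   -0.06 -0.02] w 0.591 q6 0.55
```

View pics/w11c.png

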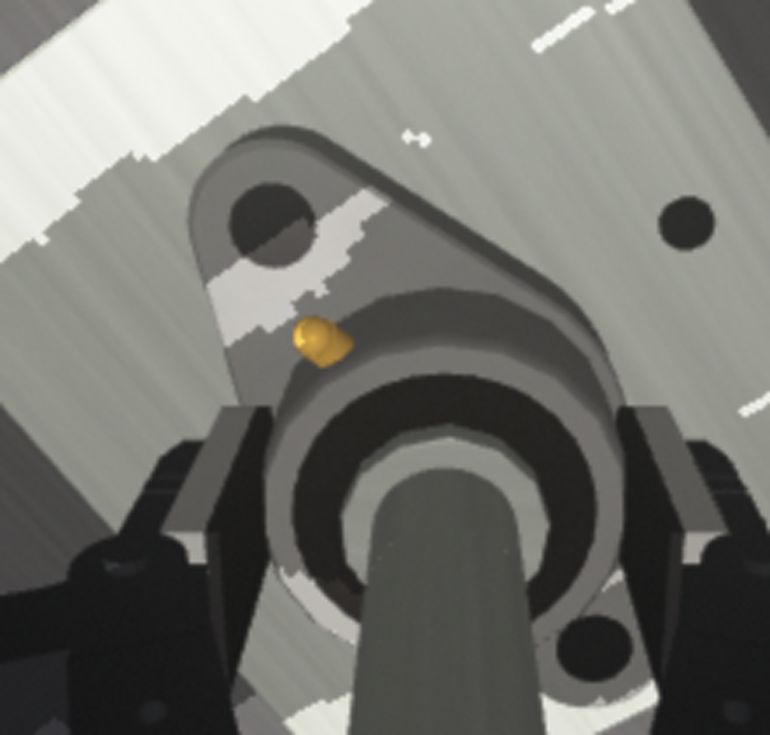

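View pics/s11c.png

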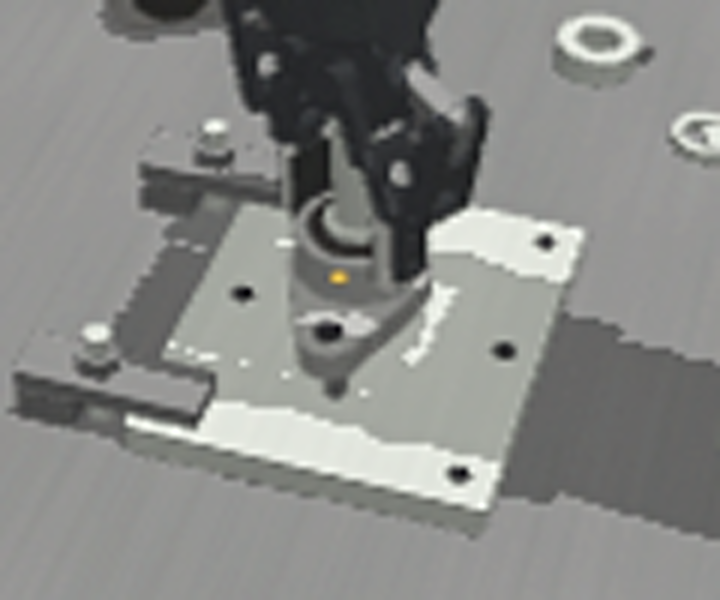

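```bash
python3 u.py w11 687 222
python3 - <<'E'
from h import *
c=load('s11');o=(270,150)
print('side: dowel base',ray(c,o[0]+335/6-.4,o[1]+390/6-.4,.016),'hole top',ray(c,o[0]+328/6-.4,o[1]+330/6-.4,.0345+.014))
E
```

```text
B [ 0.5971 -0.0266  0.016 ] plate [ 0.5422 -0.0249  0.016 ] unit under [ 0.5446 -0.0257  0.0348] yaw -0.016 need [-0.0024  0.0008 -0.0188]
tool [-0.0008 -0.0024  0.0001]
down dir [0.037 0.032 0.999]
side: dowel base [0.54180688 0.01787802 0.016     ] hole top [0.54537323 0.01843169 0.0485    ]
```

The unit is level with the dowel tips and about 2.5 mm too far in +x, and both the wrist and side views agree. Correcting while lowering.

Emit:
servo_tool([
  [200, [-0.0005, -0.001, 0], 0],
  [200, [-0.0005, -0.001, 0], 0],
  [200, [0, 0, 0.001], 0],
  [200, [0, 0, 0.002], 0],
  [200, [0, 0, 0.002], 0],
  [200, [0, 0, 0.002], 0],
  [200, [0, 0, 0.001], 0],
  [200, [0, 0, 0], 0],
])

```text
time: 11.72
tool_pos: [0.5454, -0.0221, 0.0719]
tcp_rot: [-2.779, -1.439, 0.074]
wrist_force: [0.3, 0.6, -6.7]
width: 0.595
```

```bash
python3 m.py w12
```

```text
t 11.77 p [ 0.5454 -0.0221  0.0719] phi -0.6162 tilt [-0.0472 -0.012 ] F [-0.4 -0.3 -6.5] T [ 0.06 -0.06 -0.04] w 0.596 q6 0.55
```

View pics/w12c.png

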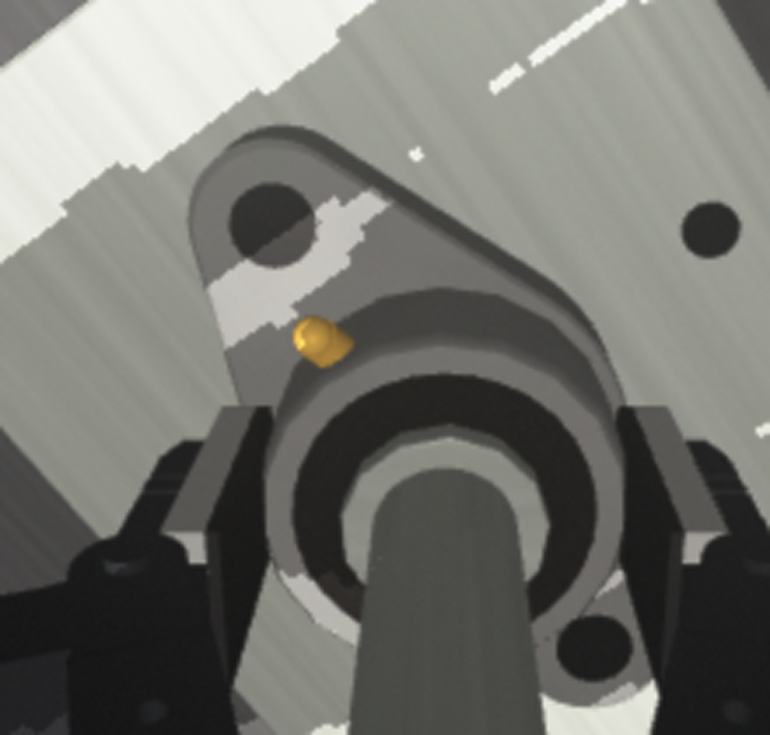

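No contact force at an underside height of about 26 mm, so the dowels are in the holes. Lowering the rest.

Emit:
servo_tool([
  [200, [0, 0, 0.002], 0],
  [200, [0, 0, 0.002], 0],
  [200, [0, 0, 0.002], 0],
  [200, [0, 0, 0.002], 0],
  [200, [0, 0, 0.001], 0],
  [200, [0, 0, 0.001], 0],
  [200, [0, 0, 0.001], 0],
  [200, [0, 0, 0.001], 0],
])

```text
time: 12.43
tool_pos: [0.5454, -0.0227, 0.0626]
tcp_rot: [-2.78, -1.439, 0.075]
wrist_force: [-4.4, 0.9, 4.8]
width: 0.596
```

```bash
python3 m.py w13
python3 - <<'E'
from h import *
c=snap('side','s13')
cv2.imwrite('pics/s13c.png',cv2.resize(c['pixels'][150:250,270:390,::-1],None,fx=6,fy=6,interpolation=cv2.INTER_CUBIC))
E
```

```text
t 12.48 p [ 0.5454 -0.0227  0.0626] phi -0.616 tilt [-0.0476 -0.0127] F [-5.5  0.6  5.2] T [-0.    0.74 -0.05] w 0.598 q6 0.55
```

View pics/s13c.png

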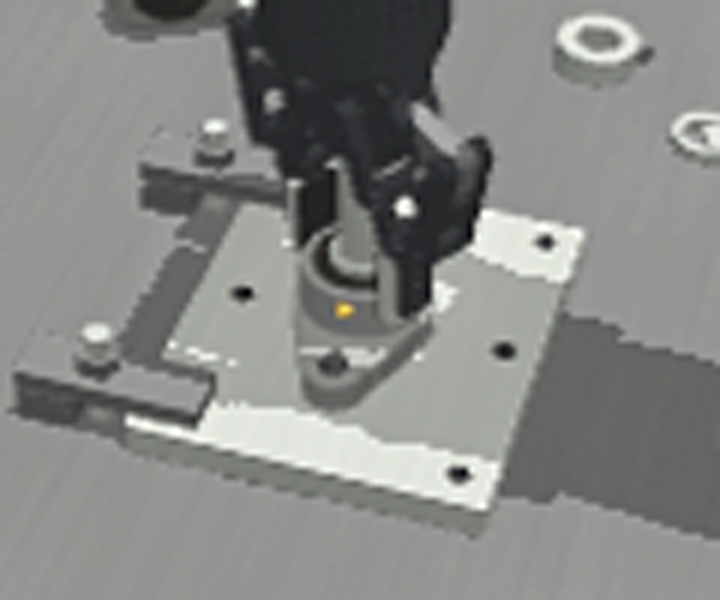

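Seated on the plate and the force has changed sign. Releasing, then rising.

Emit:
servo_tool([
  [150, [0, 0, 0], 0],
  [110, [0, 0, 0], 0],
  [60, [0, 0, 0], 0],
  [40, [0, 0, 0], 0],
  [20, [0, 0, 0], 0],
  [0, [0, 0, 0], 0],
  [0, [0, 0, 0], 0],
  [0, [0, 0, 0], 0],
], newtons=20)

```text
time: 13.2
tool_pos: [0.5507, -0.0229, 0.0652]
tcp_rot: [-2.785, -1.442, 0.059]
wrist_force: [-0.6, -0.3, 0.3]
width: 1.001
```

```bash
python3 m.py w14
python3 - <<'E'
from h import *
c=snap('side','s14')
cv2.imwrite('pics/s14c.png',cv2.resize(c['pixels'][150:250,270:390,::-1],None,fx=6,fy=6,interpolation=cv2.INTER_CUBIC))
E
```

```text
t 13.25 p [ 0.5508 -0.0229  0.0652] phi -0.6158 tilt [-0.0356 -0.0133] F [0.4 0.1 0.2] T [ 0.01 -0.   -0.03] w 0.999 q6 0.55
```

View pics/w14.png

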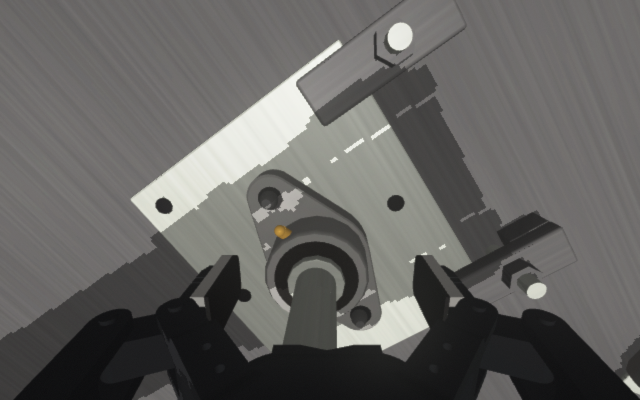

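View pics/s14c.png

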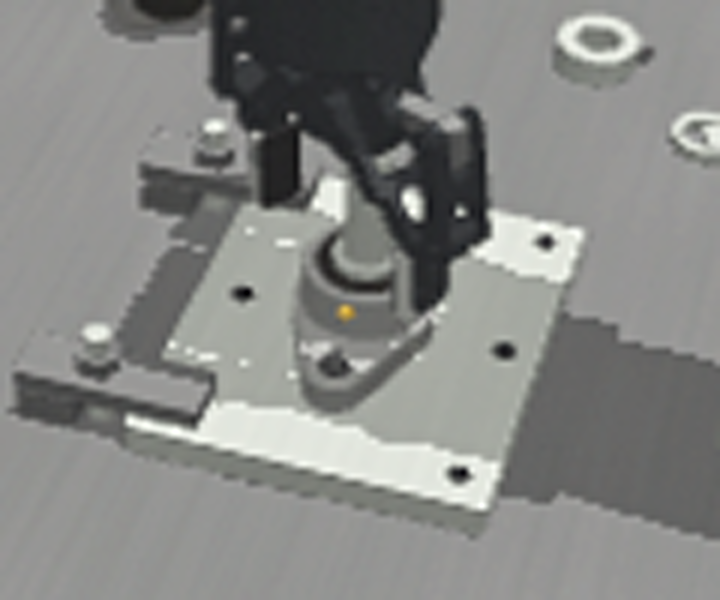

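The unit is flat on the plate with dowel tops showing in both holes at (269,199) and (361,316), and the fingers are clear. Next I rise around the shaft and turn the jaws onto the flat (target φ about 0.915).

Run:
```python
from h import *
plan([.542,-.024,.102],.915,16,0)
```

```text
delta [-0.0086 -0.0011  0.0369] dphi 1.531 peak 0.0023
[[0, [-0.0004, -0.0004, -0.0023], np.float64(-0.0957)], [0, [-0.0003, -0.0004, -0.0023], np.float64(-0.0957)], [0, [-0.0003, -0.0005, -0.0023], np.float64(-0.0957)], [0, [-0.0002, -0.0005, -0.0023], np.float64(-0.0957)], [0, [-0.0002, -0.0005, -0.0023], np.float64(-0.0957)], [0, [-0.0001, -0.0005, -0.0023], np.float64(-0.0957)], [0, [-0.0001, -0.0005, -0.0023], np.float64(-0.0957)], [0, [-0.0, -0.0005, -0.0023], np.float64(-0.0957)]]
[[0, [0.0, -0.0005, -0.0023], np.float64(-0.0957)], [0, [0.0001, -0.0005, -0.0023], np.float64(-0.0957)], [0, [0.0001, -0.0005, -0.0023], np.float64(-0.0957)], [0, [0.0002, -0.0005, -0.0023], np.float64(-0.0957)], [0, [0.0002, -0.0005, -0.0023], np.float64(-0.0957)], [0, [0.0003, -0.0005, -0.0023], np.float64(-0.0957)], [0, [0.0003, -0.0004, -0.0023], np.float64(-0.0957)], [0, [0.0003, -0.0004, -0.0023], np.float64(-0.0957)]]
```

Emit:
servo_tool([
  [0, [0, -0.001, -0.004], 0],
  [0, [0, -0.001, -0.005], -0.05],
  [0, [0, -0.001, -0.005], -0.1],
  [0, [0, -0.001, -0.005], -0.1],
  [0, [0, -0.001, -0.004], -0.1],
  [0, [0, -0.001, -0.004], -0.1],
  [0, [0, -0.001, -0.003], -0.1],
  [0, [0, 0, -0.001], -0.1],
])

```text
time: 13.97
tool_pos: [0.5445, -0.0191, 0.0988]
tcp_rot: [-2.138, -2.277, 0.054]
wrist_force: [-0.1, 1.0, -0.0]
width: 0.999
```

Run:
```python
from h import *
st();plan([.542,-.024,.102],.915,8,0)
```

```text
t 13.97 p [ 0.5445 -0.0191  0.0988] phi 0.0628 tilt [-0.037  -0.0131] F [-0.1  1.  -0. ] T [ 0.02 -0.06 -0.01] w 0.999 q6 -0.12
delta [-0.0025 -0.0049  0.0032] dphi 0.852 peak 0.0006
[[0, [-0.0006, -0.0004, -0.0004], np.float64(-0.1065)], [0, [-0.0005, -0.0004, -0.0004], np.float64(-0.1065)], [0, [-0.0005, -0.0005, -0.0004], np.float64(-0.1065)], [0, [-0.0004, -0.0005, -0.0004], np.float64(-0.1065)], [0, [-0.0004, -0.0006, -0.0004], np.float64(-0.1065)], [0, [-0.0003, -0.0006, -0.0004], np.float64(-0.1065)], [0, [-0.0003, -0.0006, -0.0004], np.float64(-0.1065)], [0, [-0.0002, -0.0007, -0.0004], np.float64(-0.1065)]]
```

Emit:
servo_tool([
  [0, [-0.001, -0.001, -0.001], -0.11],
  [0, [-0.001, -0.001, -0.001], -0.115],
  [0, [0, -0.001, 0], -0.115],
  [0, [0, -0.001, 0], -0.115],
  [0, [0, -0.001, 0], -0.115],
  [0, [0, 0, 0], -0.11],
  [0, [0, 0, 0], -0.1],
  [0, [0, 0, 0], 0],
])

```text
time: 14.63
tool_pos: [0.5404, -0.0223, 0.1046]
tcp_rot: [-1.045, -2.934, 0.037]
wrist_force: [-0.7, -0.1, 0.1]
width: 0.999
```

```bash
python3 m.py w15
python3 - <<'E'
from h import *
for n in ['side','scene']:
    c=snap(n,n+'15');P=pts(c)
    k=(P[...,2]>.1)&(P[...,2]<.112)&(abs(P[...,0]-.542)<.02)&(abs(P[...,1]+.023)<.02);print(n,k.sum(),P[k].mean(0) if k.any() else 0)
E
```

```text
t 14.68 p [ 0.5405 -0.0224  0.1046] phi 0.8825 tilt [-0.0335 -0.0133] F [ 0.  -0.4 -0.2] T [ 0.05 -0.02  0.02] w 0.998 q6 -0.95
side 51 [ 0.54135744 -0.02160902  0.10621802]
scene 0 0
```

View pics/w15.png

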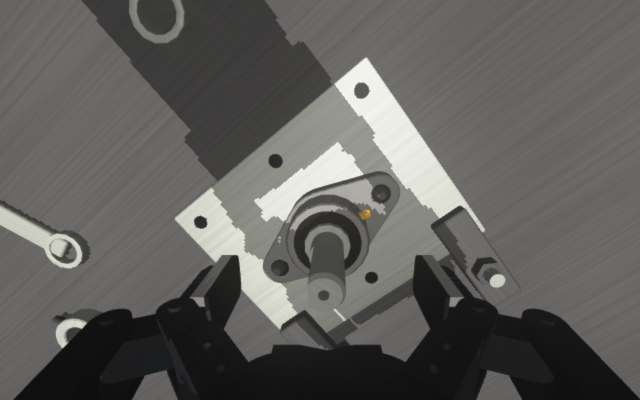

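The shaft top is at (323,295), between the pads. Zooming on the flat.

Run:
```python
from h import *
c=load('w15')
cv2.imwrite('pics/w15d.png',cv2.resize(c['pixels'][255:325,285:365,::-1],None,fx=8,fy=8,interpolation=cv2.INTER_CUBIC))
P=pts(c);s,p,R,f=pose();Q=(P-p)@R
k=(P[...,2]>.1)&(P[...,2]<.115)&(abs(Q[...,1])<.02)&(abs(Q[...,0])<.03)
print(k.sum(),P[k].mean(0),Q[k].mean(0),Q[k].min(0),Q[k].max(0))
```

```text
1473 [ 0.5413133  -0.02259022  0.10762388] [-0.00070831  0.00023721 -0.00312565] [-0.01198651 -0.00774885 -0.00639049] [0.00734387 0.00938781 0.00477833]
```

View pics/w15d.png

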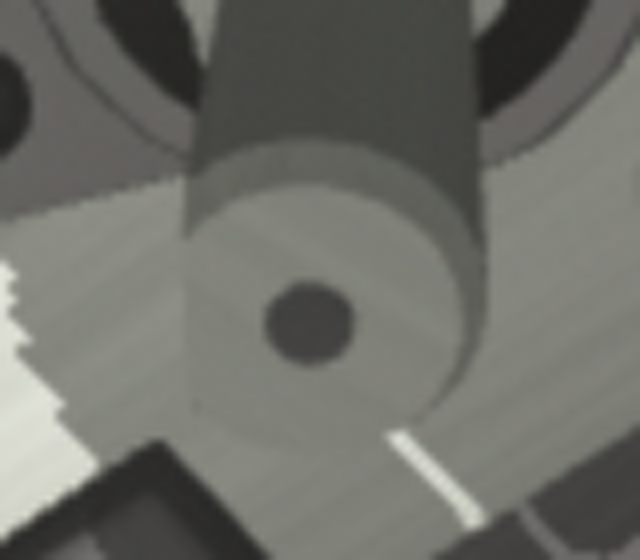

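The flat is on the left, square to the jaws, and the shaft is centred to within 1 mm. Pinching.

Emit:
servo_tool([
  [120, [0, 0, 0], 0],
  [180, [0, 0, 0.001], 0],
  [240, [0, 0, 0], 0],
  [255, [0, 0, 0], 0],
  [255, [0, 0, 0], 0],
  [255, [0, 0, 0], 0],
  [255, [0, 0, 0], 0],
  [255, [0, 0, 0], 0],
], newtons=25)

```text
time: 15.45
tool_pos: [0.5412, -0.0218, 0.1038]
tcp_rot: [-1.063, -2.929, 0.035]
wrist_force: [-1.0, -0.1, 0.4]
width: 0.193
```

```bash
python3 m.py w16
```

```text
t 15.5 p [ 0.5411 -0.0218  0.1037] phi 0.8748 tilt [-0.0321 -0.0122] F [0.2 0.4 0.6] T [ 0.26 -0.13  0.03] w 0.192 q6 -0.94
```

View pics/w16.png

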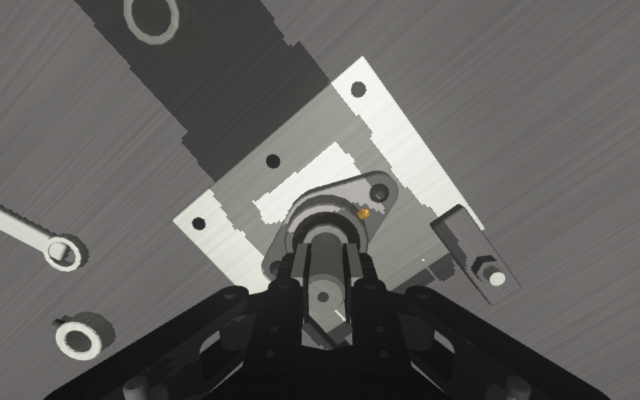

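Closed at 0.192, which matches 17 mm across the flat. Turning by -0.89 rad.

Emit:
servo_tool([
  [255, [0, 0, 0], 0.06],
  [255, [0, 0, 0], 0.1],
  [255, [0, 0, 0], 0.11],
  [255, [0, 0, 0], 0.11],
  [255, [0, 0, 0], 0.11],
  [255, [0, 0, 0], 0.11],
  [255, [0, 0, 0], 0.1],
  [255, [0, 0, 0], 0.08],
])

```text
time: 16.17
tool_pos: [0.5431, -0.0212, 0.1037]
tcp_rot: [-2.148, -2.276, 0.041]
wrist_force: [1.5, 0.1, -0.1]
width: 0.19
```

Run:
```python
from h import *
st()
```

```text
t 16.17 p [ 0.5431 -0.0212  0.1037] phi 0.0577 tilt [-0.0269 -0.0109] F [ 1.5  0.1 -0.1] T [ 0.2  -0.28  0.13] w 0.19 q6 -0.13
```

Emit:
servo_tool([
  [255, [0, 0, 0], 0.03],
  [255, [0, 0, 0], 0.02],
  [255, [0, 0, 0], 0.01],
  [255, [0, 0, 0], 0],
  [255, [0, 0, 0], 0],
  [255, [0, 0, 0], 0],
  [255, [0, 0, 0], 0],
  [255, [0, 0, 0], 0],
])

```text
time: 16.83
tool_pos: [0.5435, -0.0213, 0.1037]
tcp_rot: [-2.221, -2.206, 0.041]
wrist_force: [1.1, -0.3, -0.6]
width: 0.191
```

```bash
python3 m.py w17
```

```text
t 16.88 p [ 0.5435 -0.0213  0.1037] phi -0.0071 tilt [-0.026 -0.011] F [ 1.  -0.1 -0.3] T [ 0.25 -0.17 -0.02] w 0.192 q6 -0.06
```

View pics/w17.png

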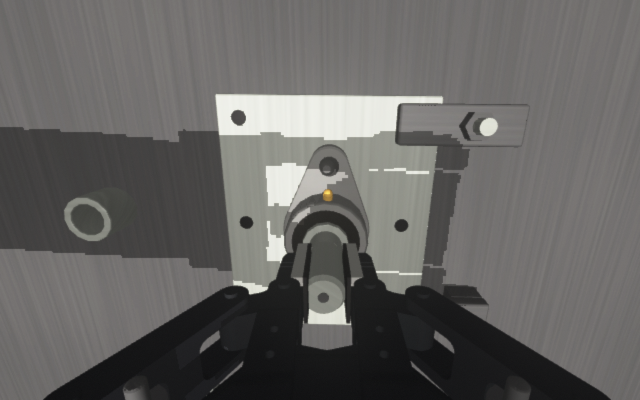

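The width stayed at 0.19 throughout, and the jaws are now square to the plate (φ -0.007). Letting go and rising clear.

Emit:
servo_tool([
  [200, [0, 0, 0], 0],
  [140, [0, 0, 0], 0],
  [80, [0, 0, 0], 0],
  [20, [0, 0, 0], 0],
  [0, [0, 0, 0], 0],
  [0, [0, 0, -0.008], 0],
  [0, [0, 0, -0.015], 0],
  [0, [0, 0, -0.015], 0],
])

```text
time: 17.55
tool_pos: [0.5403, -0.021, 0.1391]
tcp_rot: [-2.215, -2.201, 0.054]
wrist_force: [0.0, -0.3, 0.8]
width: 0.998
```

```bash
python3 m.py w18
python3 - <<'E'
from h import *
c=load('w18');cv2.imwrite('pics/w18d.png',cv2.resize(c['pixels'][220:320,280:380,::-1],None,fx=7,fy=7,interpolation=cv2.INTER_CUBIC))
plan([.487,-.258,.18],-1.57+.2,16,0)
E
```

```text
t 17.6 p [ 0.5425 -0.0211  0.1426] phi -0.0064 tilt [-0.0318 -0.0116] F [ 0.6 -0.2  1.4] T [-0.01 -0.01  0.01] w 1.0 q6 -0.06
delta [-0.0555 -0.2369  0.0374] dphi -1.364 peak 0.0148
[[0, [-0.0148, -0.0034, -0.0023], np.float64(0.0852)], [0, [-0.0151, -0.0021, -0.0023], np.float64(0.0852)], [0, [-0.0152, -0.0008, -0.0023], np.float64(0.0852)], [0, [-0.0152, 0.0005, -0.0023], np.float64(0.0852)], [0, [-0.0151, 0.0018, -0.0023], np.float64(0.0852)], [0, [-0.0149, 0.0031, -0.0023], np.float64(0.0852)], [0, [-0.0146, 0.0043, -0.0023], np.float64(0.0852)], [0, [-0.0142, 0.0055, -0.0023], np.float64(0.0852)]]
[[0, [-0.0136, 0.0067, -0.0023], np.float64(0.0852)], [0, [-0.013, 0.0079, -0.0023], np.float64(0.0852)], [0, [-0.0123, 0.0089, -0.0023], np.float64(0.0852)], [0, [-0.0115, 0.01, -0.0023], np.float64(0.0852)], [0, [-0.0106, 0.0109, -0.0023], np.float64(0.0852)], [0, [-0.0096, 0.0118, -0.0023], np.float64(0.0852)], [0, [-0.0086, 0.0125, -0.0023], np.float64(0.0852)], [0, [-0.0075, 0.0132, -0.0023], np.float64(0.0852)]]
```

View pics/w18d.png

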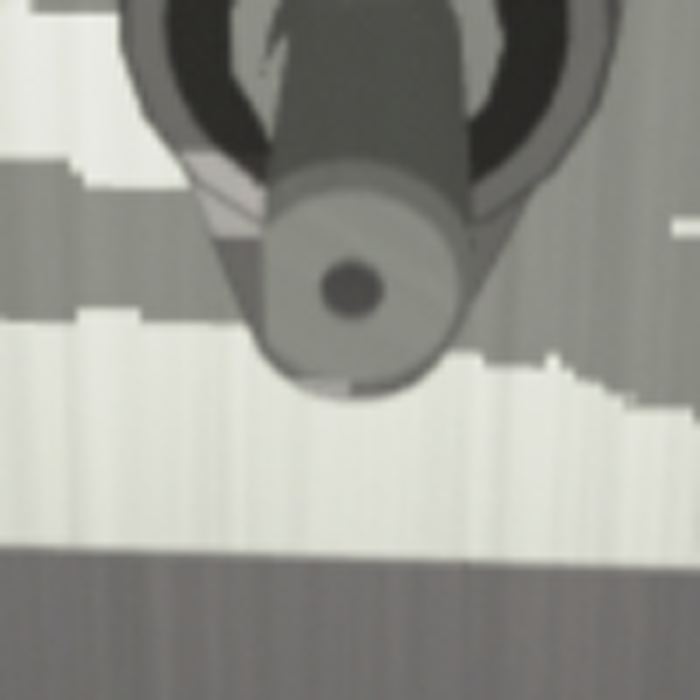

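The flat now faces the plate's front, on the left in this view. Next I get the collar's position and the direction of its screw.

Run:
```python
from h import *
c=load('side0');a=ray(c,350+158/8,140+132/8,.016);b=ray(c,350+224/8,140+151/8,.008);print(a,b,np.degrees(np.arctan2(*(b-a)[1::-1])))
c=load('w18');print('shaft top cam',ray(c,280+352.5/7-.4,220+290.5/7-.4,.108))
c=load('w16');cv2.imwrite('pics/w16d.png',cv2.resize(c['pixels'][300:375,35:125,::-1],None,fx=7,fy=7,interpolation=cv2.INTER_CUBIC))
```

```text
[ 0.48588253 -0.25938091  0.016     ] [ 0.46169159 -0.26643011  0.008     ] -163.75395610812723
shaft top cam [ 0.54163766 -0.02577615  0.108     ]
```

View pics/w16d.png

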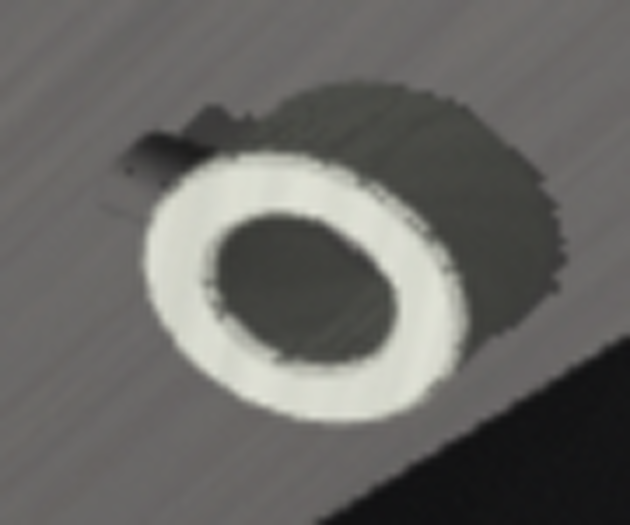

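Emit:
servo_tool([
  [0, [-0.006, -0.003, -0.006], 0.03],
  [0, [-0.018, -0.004, -0.006], 0.085],
  [0, [-0.022, -0.003, -0.004], 0.1],
  [0, [-0.022, -0.001, -0.003], 0.1],
  [0, [-0.022, 0.002, -0.003], 0.1],
  [0, [-0.022, 0.004, -0.002], 0.1],
  [0, [-0.021, 0.006, -0.002], 0.1],
  [0, [-0.02, 0.008, -0.002], 0.1],
])

```text
time: 18.27
tool_pos: [0.5006, -0.1765, 0.1788]
tcp_rot: [2.883, 1.244, -0.046]
wrist_force: [1.7, -0.1, 0.4]
width: 1.001
```

Run:
```python
from h import *
st()
plan([.487,-.258,.15],-1.33,8,0)
```

```text
t 18.27 p [ 0.5006 -0.1765  0.1788] phi -0.7561 tilt [-0.0261 -0.0128] F [ 1.7 -0.1  0.4] T [ 0.   -0.01  0.06] w 1.001 q6 0.39
delta [-0.0136 -0.0815 -0.0288] dphi -0.574 peak 0.0102
[[0, [-0.0086, 0.0058, 0.0036], np.float64(0.0717)], [0, [-0.0081, 0.0064, 0.0036], np.float64(0.0717)], [0, [-0.0077, 0.0069, 0.0036], np.float64(0.0717)], [0, [-0.0072, 0.0075, 0.0036], np.float64(0.0717)], [0, [-0.0066, 0.0079, 0.0036], np.float64(0.0717)], [0, [-0.006, 0.0084, 0.0036], np.float64(0.0717)], [0, [-0.0054, 0.0088, 0.0036], np.float64(0.0717)], [0, [-0.0047, 0.0092, 0.0036], np.float64(0.0717)]]
```

Emit:
servo_tool([
  [0, [-0.009, 0.006, 0.004], 0.08],
  [0, [-0.009, 0.007, 0.004], 0.08],
  [0, [-0.008, 0.008, 0.004], 0.08],
  [0, [-0.007, 0.009, 0.004], 0.08],
  [0, [-0.006, 0.009, 0.004], 0.08],
  [0, [-0.005, 0.008, 0.004], 0.08],
  [0, [-0.003, 0.006, 0.003], 0.06],
  [0, [-0.001, 0.003, 0.001], 0],
])

```text
time: 18.93
tool_pos: [0.4839, -0.2621, 0.1538]
tcp_rot: [3.108, 0.352, -0.041]
wrist_force: [-0.3, 0.1, -0.5]
width: 0.998
```

Run:
```python
from h import *
c=snap('wrist','w20');st()
```

```text
t 18.98 p [ 0.4839 -0.2624  0.1538] phi -1.3427 tilt [-0.0246 -0.0169] F [-0.2  0.7 -0.3] T [-0.02 -0.07 -0.07] w 1.001 q6 0.83
```

View pics/w20.png

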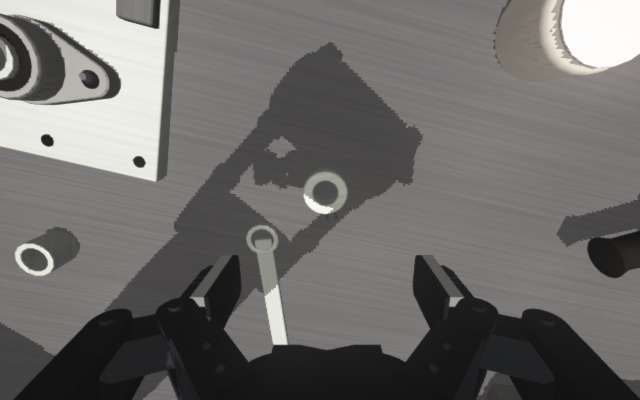

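The collar is at (326,192) with its screw below it in the image. The wrench end at (262,240) is about 57 mm to the left and 43 mm below, so it is clear of the fingers.

Run:
```python
from h import *
c=load('w20');
im=c['pixels'][160:235,285:365,::-1];im=cv2.convertScaleAbs(im,alpha=1.5)
cv2.imwrite('pics/w20d.png',cv2.resize(im,None,fx=8,fy=8,interpolation=cv2.INTER_CUBIC))
P=pts(c)
k=(P[...,2]>.011)&(P[...,2]<.02)&(abs(P[...,0]-.487)<.03)&(abs(P[...,1]+.259)<.03)
q=P[k];print(k.sum(),q.mean(0),q.min(0),q.max(0))
k=(P[...,2]>.005)&(P[...,2]<.02)&(abs(P[...,0]-.487)<.04)&(abs(P[...,1]+.259)<.035)&(np.linalg.norm(P[...,:2]-[.486,-.259],axis=-1)>.0215)
q=P[k];print('screw?',k.sum(),q.mean(0),q.min(0),q.max(0))
```

```text
1160 [ 0.48770484 -0.26114252  0.01618293] [ 0.46207749 -0.28056208  0.01103391] [ 0.50812916 -0.24100109  0.01890401]
screw? 150 [ 0.48777873 -0.26961947  0.01272797] [ 0.4609859  -0.28056208  0.00505461] [ 0.50820427 -0.25576631  0.0174676 ]
```

View pics/w20d.png

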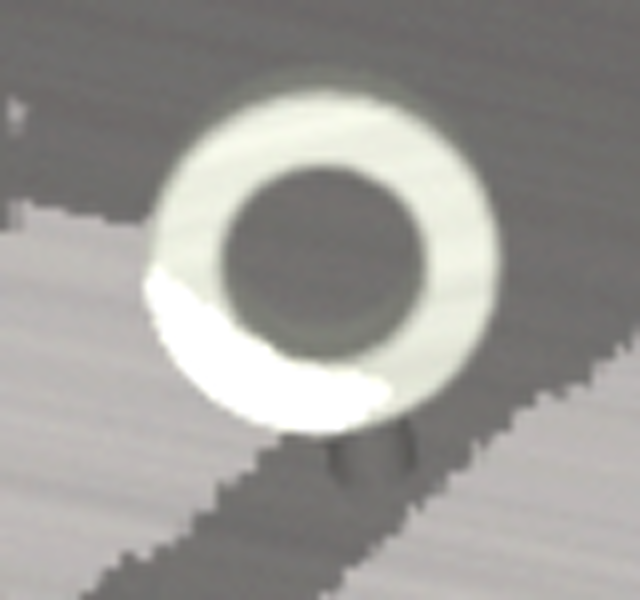

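Run:
```python
from h import *
c=load('w20');g=lambda x,y,z: ray(c,285+(x+.5)/8-.5,160+(y+.5)/8-.5,z)
a=g(326,262,.016)
for xy in [(373,450),(373,475)]:
    b=g(*xy,.010);d=b-a;print(a,b,'r',np.linalg.norm(d[:2]),'yaw',np.arctan2(-d[1],-d[0]))
s,p,R,f=pose()
print('ring centre in tool', (a-p)@R, 'at bottom axis incl tilt')
```

```text
[ 0.4885914  -0.26126837  0.016     ] [ 0.46573641 -0.27219259  0.01      ] r 0.025331583861844854 yaw 0.4458767708791397
[ 0.4885914  -0.26126837  0.016     ] [ 0.46266975 -0.27291119  0.01      ] r 0.02841631744223865 yaw 0.4221504836398822
ring centre in tool [ 0.00860067 -0.00152846  0.13757413] at bottom axis incl tilt
```

The screw direction gives a collar yaw of about 0.43. Descending part way with the jaws square to it, then checking once more.

Run:
```python
from h import *
plan([.4883,-.261,.09],-1.146,7,0)
```

```text
delta [ 0.0044  0.0014 -0.0638] dphi 0.197 peak 0.0091
[[0, [0.0007, -0.0, 0.0091], np.float64(-0.0281)], [0, [0.0007, -0.0, 0.0091], np.float64(-0.0281)], [0, [0.0007, -0.0, 0.0091], np.float64(-0.0281)], [0, [0.0007, 0.0, 0.0091], np.float64(-0.0281)], [0, [0.0007, 0.0, 0.0091], np.float64(-0.0281)], [0, [0.0007, 0.0, 0.0091], np.float64(-0.0281)], [0, [0.0007, 0.0001, 0.0091], np.float64(-0.0281)]]
```

Emit:
servo_tool([
  [0, [0.001, 0, 0.007], -0.028],
  [0, [0.001, 0, 0.01], -0.028],
  [0, [0.001, 0, 0.011], -0.028],
  [0, [0.001, 0, 0.011], -0.028],
  [0, [0, 0, 0.01], -0.028],
  [0, [0, 0, 0.008], -0.028],
  [0, [0, 0, 0.004], -0.02],
  [0, [0, 0, 0.001], 0],
])

```text
time: 19.65
tool_pos: [0.4871, -0.2624, 0.0923]
tcp_rot: [3.054, 0.675, -0.038]
wrist_force: [-0.5, 0.3, 0.3]
width: 1.0
```

Run:
```python
from h import *
c=snap('wrist','w21');st()
im=c['pixels'][190:330,260:400,::-1];im=cv2.convertScaleAbs(im,alpha=1.5)
cv2.imwrite('pics/w21d.png',cv2.resize(im,None,fx=5,fy=5,interpolation=cv2.INTER_CUBIC))
```

```text
t 19.7 p [ 0.4871 -0.2624  0.0923] phi -1.1366 tilt [-0.0209 -0.0182] F [ 0.4  0.1 -0.7] T [ 0.01 -0.02  0.04] w 0.998 q6 0.63
```

View pics/w21d.png

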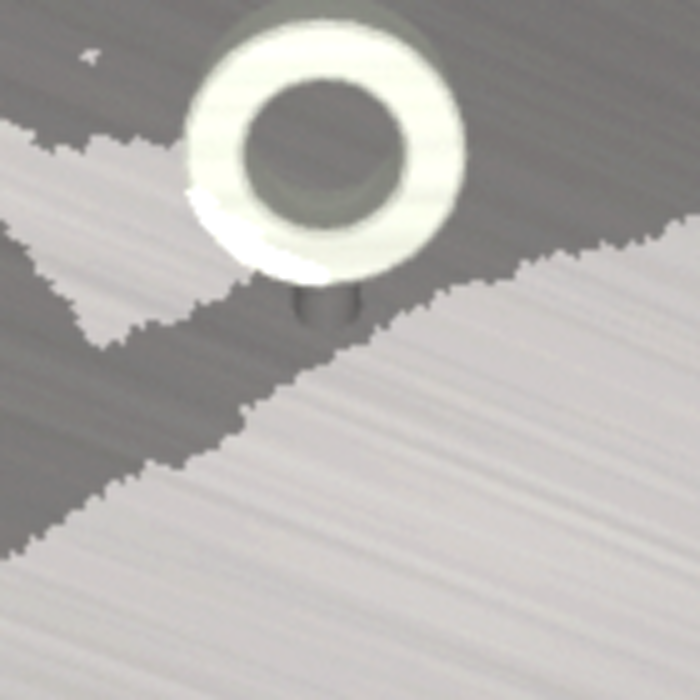

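The screw now points straight down the image, square to the jaws within about 0.03 rad.

Run:
```python
from h import *
c=load('w21');a=ray(c,260+325.5/5-.5,190+151.5/5-.5,.016);s,p,R,f=pose();print(a,(a-p)@R)
plan([a[0]+.0004,a[1]+.0004,.027],f,8,0)
```

```text
[ 0.48889398 -0.26062512  0.016     ] [ 0.00443235 -0.00138921  0.07624908]
delta [ 0.0022  0.0021 -0.0653] dphi 0.0 peak 0.0082
[[0, [0.0004, -0.0001, 0.0082], np.float64(-0.0)], [0, [0.0004, -0.0001, 0.0082], np.float64(-0.0)], [0, [0.0004, -0.0001, 0.0082], np.float64(-0.0)], [0, [0.0004, -0.0001, 0.0082], np.float64(-0.0)], [0, [0.0004, -0.0001, 0.0082], np.float64(-0.0)], [0, [0.0004, -0.0001, 0.0082], np.float64(-0.0)], [0, [0.0004, -0.0001, 0.0082], np.float64(-0.0)], [0, [0.0004, -0.0001, 0.0082], np.float64(-0.0)]]
```

Emit:
servo_tool([
  [0, [0.001, -0.0005, 0.007], 0],
  [0, [0.001, -0.0005, 0.01], 0],
  [0, [0.001, 0, 0.011], 0],
  [0, [0, 0, 0.011], 0],
  [0, [0, 0, 0.009], 0],
  [0, [0, 0, 0.006], 0],
  [0, [0, 0, 0.003], 0],
  [0, [0, 0, 0.001], 0],
])

```text
time: 20.37
tool_pos: [0.4893, -0.2614, 0.0296]
tcp_rot: [3.053, 0.673, -0.035]
wrist_force: [-0.5, -0.6, -0.1]
width: 1.001
```

Run:
```python
from h import *
st()
```

```text
t 20.37 p [ 0.4893 -0.2614  0.0296] phi -1.137 tilt [-0.0189 -0.0193] F [-0.5 -0.6 -0.1] T [0.   0.04 0.01] w 1.001 q6 0.64
```

Emit:
servo_tool([
  [60, [0, 0, 0.001], 0],
  [100, [0, 0, 0.001], 0],
  [140, [0, 0, 0], 0],
  [180, [0, 0, 0], 0],
  [220, [0, 0, 0], 0],
  [230, [0, 0, 0], 0],
  [230, [0, 0, 0], 0],
  [230, [0, 0, 0], 0],
], newtons=45)

```text
time: 21.03
tool_pos: [0.49, -0.2619, 0.0283]
tcp_rot: [3.052, 0.672, -0.033]
wrist_force: [0.4, -0.2, -0.9]
width: 0.446
```

Run:
```python
from h import *
st();c=snap('wrist','w22');st();s,p,R,f=pose()
im=c['pixels'][190:390,180:460,::-1];im=cv2.convertScaleAbs(im,alpha=1.5)
cv2.imwrite('pics/w22d.png',cv2.resize(im,None,fx=2.8,fy=2.8,interpolation=cv2.INTER_CUBIC))
```

```text
t 21.03 p [ 0.49   -0.2619  0.0283] phi -1.1372 tilt [-0.0174 -0.0201] F [ 0.4 -0.2 -0.9] T [ 0.03 -0.01  0.04] w 0.446 q6 0.64
t 21.08 p [ 0.4899 -0.2619  0.0282] phi -1.1373 tilt [-0.0175 -0.0201] F [-0.1  0.1 -1.2] T [ 0.06  0.   -0.02] w 0.445 q6 0.64
```

View pics/w22d.png

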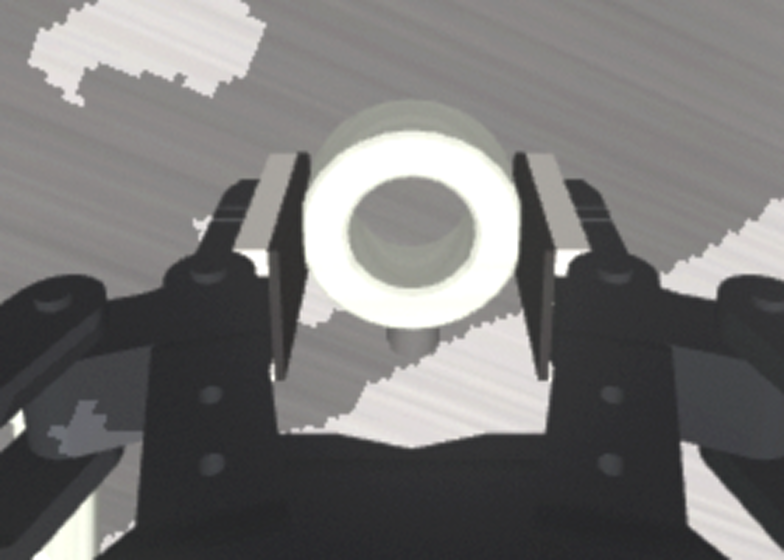

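The collar is held centred with its screw on the tool -x side. Lifting.

Run:
```python
from h import *
c=load('w22');s,p,R,f=pose()
for z in (.016,): 
    a=ray(c,180+412.5/2.8-.5,190+229/2.8-.5,z);print(a,((a-p)@R).round(4))
plan([.535,-.03,.165],-1.58,24,230)
```

```text
[ 0.48991421 -0.26210809  0.016     ] [0.0002 0.     0.0122]
delta [0.0451 0.2319 0.1368] dphi -0.443 peak 0.0097
[[230, [0.0058, -0.008, -0.0057], np.float64(0.0184)], [230, [0.0056, -0.0081, -0.0057], np.float64(0.0184)], [230, [0.0055, -0.0082, -0.0057], np.float64(0.0184)], [230, [0.0053, -0.0083, -0.0057], np.float64(0.0184)], [230, [0.0052, -0.0084, -0.0057], np.float64(0.0184)], [230, [0.005, -0.0085, -0.0057], np.float64(0.0184)], [230, [0.0048, -0.0086, -0.0057], np.float64(0.0184)], [230, [0.0047, -0.0087, -0.0057], np.float64(0.0184)]]
[[230, [0.0045, -0.0087, -0.0057], np.float64(0.0184)], [230, [0.0044, -0.0088, -0.0057], np.float64(0.0184)], [230, [0.0042, -0.0089, -0.0057], np.float64(0.0184)], [230, [0.004, -0.009, -0.0057], np.float64(0.0184)], [230, [0.0039, -0.0091, -0.0057], np.float64(0.0184)], [230, [0.0037, -0.0091, -0.0057], np.float64(0.0184)], [230, [0.0035, -0.0092, -0.0057], np.float64(0.0184)], [230, [0.0034, -0.0093, -0.0057], np.float64(0.0184)]]
[[230, [0.0032, -0.0093, -0.0057], np.float64(0.0184)], [230, [0.003, -0.0094, -0.0057], np.float64(0.0184)], [230, [0.0028, -0.0094, -0.0057], np.float64(0.0184)], [230, [0.0027, -0.0095, -0.0057], np.float64(0.0184)], [230, [0.0025, -0.0095, -0.0057], np.float64(0.0184)], [230, [0.0023, -0.0096, -0.0057], np.float64(0.0184)], [230, [0.0021, -0.0096, -0.0057], np.float64(0.0184)], [230, [0.002, -0.0096, -0.0057], np.float64(0.0184)]]
```

Emit:
servo_tool([
  [230, [0, 0, -0.006], 0],
  [230, [0, 0, -0.015], 0],
  [230, [0, 0, -0.02], 0.01],
  [230, [0, 0, -0.02], 0.03],
  [230, [0.003, -0.003, -0.02], 0.03],
  [230, [0.006, -0.006, -0.02], 0.03],
  [230, [0.01, -0.01, -0.015], 0.03],
  [230, [0.01, -0.012, -0.01], 0.03],
])

```text
time: 21.75
tool_pos: [0.5053, -0.2196, 0.156]
tcp_rot: [3.103, 0.41, -0.046]
wrist_force: [0.5, -0.4, -0.8]
width: 0.446
```

Run:
```python
from h import *
st();plan([.535,-.026,.165],-1.586,12,230)
```

```text
t 21.75 p [ 0.5053 -0.2196  0.156 ] phi -1.3077 tilt [-0.0273 -0.0154] F [ 0.5 -0.4 -0.8] T [-0.04 -0.05  0.05] w 0.446 q6 0.88
delta [0.0297 0.1936 0.009 ] dphi -0.278 peak 0.0161
[[230, [0.0066, -0.0149, -0.0008], np.float64(0.0232)], [230, [0.0062, -0.0151, -0.0008], np.float64(0.0232)], [230, [0.0059, -0.0152, -0.0008], np.float64(0.0232)], [230, [0.0055, -0.0154, -0.0008], np.float64(0.0232)], [230, [0.0052, -0.0155, -0.0008], np.float64(0.0232)], [230, [0.0048, -0.0156, -0.0008], np.float64(0.0232)], [230, [0.0045, -0.0157, -0.0008], np.float64(0.0232)], [230, [0.0041, -0.0158, -0.0008], np.float64(0.0232)]]
[[230, [0.0037, -0.0159, -0.0008], np.float64(0.0232)], [230, [0.0034, -0.016, -0.0008], np.float64(0.0232)], [230, [0.003, -0.016, -0.0008], np.float64(0.0232)], [230, [0.0026, -0.0161, -0.0008], np.float64(0.0232)]]
```

Emit:
servo_tool([
  [230, [0.007, -0.016, -0.002], 0.035],
  [230, [0.007, -0.018, -0.002], 0.035],
  [230, [0.007, -0.018, -0.002], 0.035],
  [230, [0.006, -0.018, -0.002], 0.035],
  [230, [0.006, -0.018, -0.002], 0.035],
  [230, [0.005, -0.018, -0.001], 0.035],
  [230, [0.004, -0.014, -0.001], 0.03],
  [230, [0.002, -0.007, 0], 0.02],
])

```text
time: 22.42
tool_pos: [0.5342, -0.0814, 0.1746]
tcp_rot: [3.123, -0.019, -0.024]
wrist_force: [-1.1, -0.1, -1.0]
width: 0.446
```

Run:
```python
from h import *
c=snap('wrist','w24');st();plan([.5417,-.0245,.156],-1.586,8,230)
```

```text
t 22.47 p [ 0.5344 -0.0806  0.1746] phi -1.5832 tilt [-0.0154 -0.018 ] F [ 0.6  0.3 -1.7] T [ 0.09 -0.03 -0.01] w 0.446 q6 1.41
delta [ 0.0073  0.0561 -0.0186] dphi -0.003 peak 0.007
[[230, [0.0008, -0.007, 0.0023], np.float64(0.0004)], [230, [0.0008, -0.007, 0.0023], np.float64(0.0004)], [230, [0.0008, -0.007, 0.0023], np.float64(0.0004)], [230, [0.0008, -0.007, 0.0023], np.float64(0.0004)], [230, [0.0008, -0.007, 0.0023], np.float64(0.0004)], [230, [0.0008, -0.007, 0.0023], np.float64(0.0004)], [230, [0.0008, -0.007, 0.0023], np.float64(0.0004)], [230, [0.0008, -0.007, 0.0023], np.float64(0.0004)]]
```

View pics/w24.png

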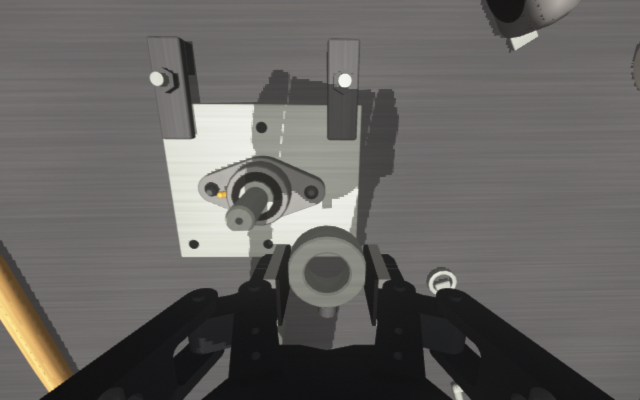

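The collar is held with its screw toward the front, and the shaft top is at (239,218). I'll measure the shaft axis from here.

Run:
```python
from h import *
c=load('w24');im=c['pixels'][180:310,200:380,::-1]
cv2.imwrite('pics/w24d.png',cv2.resize(im,None,fx=4.4,fy=4.4,interpolation=cv2.INTER_CUBIC))
P=pts(c);k=(P[...,2]>.105)&(P[...,2]<.112)&(np.linalg.norm(P[...,:2]-[.5417,-.0245],axis=-1)<.02)
q=P[k];print(k.sum(),q.mean(0),q.min(0),q.max(0))
```

```text
640 [ 0.54319458 -0.02548442  0.10833364] [ 0.53437434 -0.03462845  0.10504691] [ 0.55183585 -0.01507997  0.11053538]
```

View pics/w24d.png

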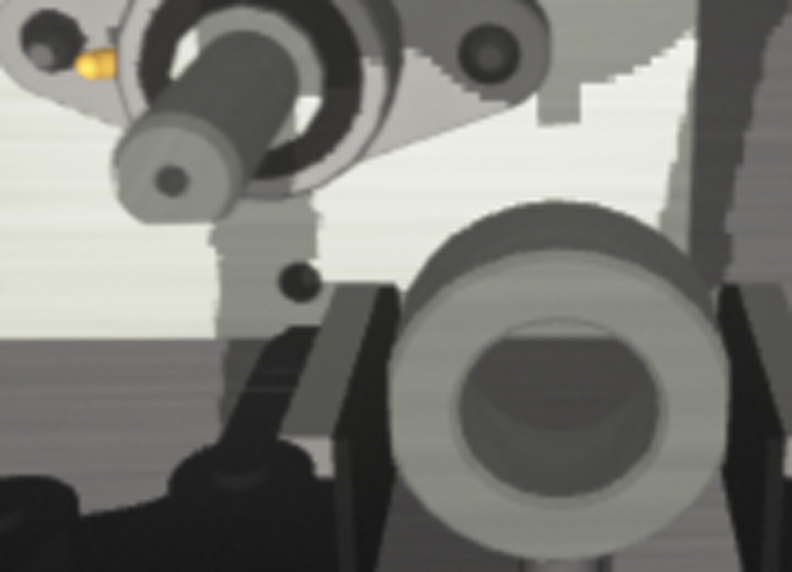

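```bash
cat > al.py <<'E'
from h import *
import sys
n,u,v,ru,rv=sys.argv[1],*map(float,sys.argv[2:6])
c=load(n);s,p,R,f=pose()
S=ray(c,u,v,.108);r=rayT(c,ru,rv,.0122,p,R);U=R@(r+[0,0,.016])+p
print('shaft',S.round(4),'ring tool',r.round(4),'ring underside',U.round(4),'need',(S-U).round(4),'tool',(R.T@(np.array([1,1,0])*(S-U))).round(4))
E
python3 al.py w24 238.7 220.5 326.4 270.5
```

```text
shaft [ 0.5416 -0.0241  0.108 ] ring tool [0.0003 0.0002 0.0122] ring underside [ 0.5343 -0.0813  0.1464] need [ 0.0073  0.0572 -0.0384] tool [ 0.0066 -0.0573 -0.0011]
```

The shaft is at (0.5416, -0.0241), which agrees with the pinch. Moving the collar over it.

Emit:
servo_tool([
  [230, [0.001, -0.006, 0.001], 0],
  [230, [0.001, -0.01, 0.003], 0],
  [230, [0.001, -0.011, 0.003], 0],
  [230, [0.001, -0.011, 0.003], 0],
  [230, [0.001, -0.008, 0.003], 0],
  [230, [0.0005, -0.005, 0.001], 0],
  [230, [0, -0.002, 0], 0],
  [230, [0, 0, 0], 0],
])

```text
time: 23.13
tool_pos: [0.5395, -0.023, 0.1575]
tcp_rot: [3.123, -0.016, -0.027]
wrist_force: [-0.4, 0.1, -1.6]
width: 0.445
```

Run:
```python
from h import *
c=snap('wrist','w25');st()
im=c['pixels'][180:380,200:440,::-1]
cv2.imwrite('pics/w25d.png',cv2.resize(im,None,fx=3,fy=3,interpolation=cv2.INTER_CUBIC))
for n,u,v in [('side',290,140),('scene',255,130)]:
    d=snap(n,n+'25');cv2.imwrite(f'pics/{n}25c.png',cv2.resize(d['pixels'][v:v+100,u:u+120,::-1],None,fx=6,fy=6,interpolation=cv2.INTER_CUBIC))
```

```text
t 23.18 p [ 0.5395 -0.0233  0.1575] phi -1.581 tilt [-0.0175 -0.0184] F [-0.5 -0.3 -0.9] T [-0.01 -0.02 -0.02] w 0.449 q6 1.51
```

View pics/w25d.png

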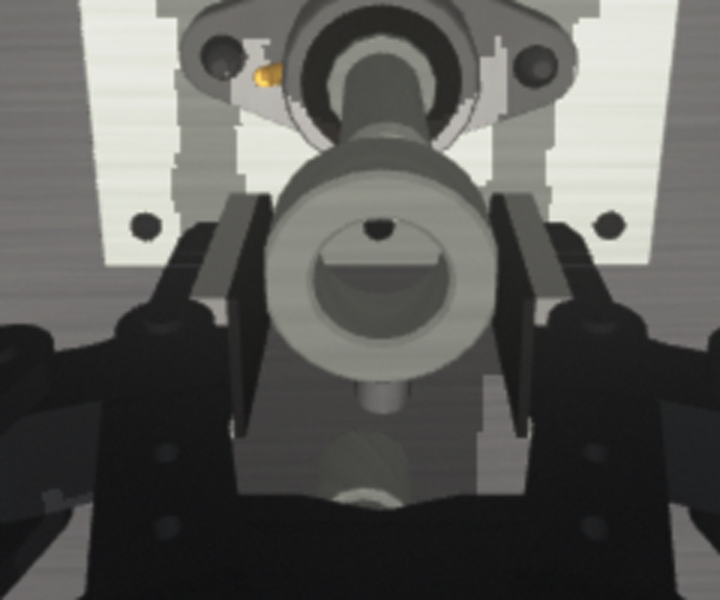

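View pics/side25c.png

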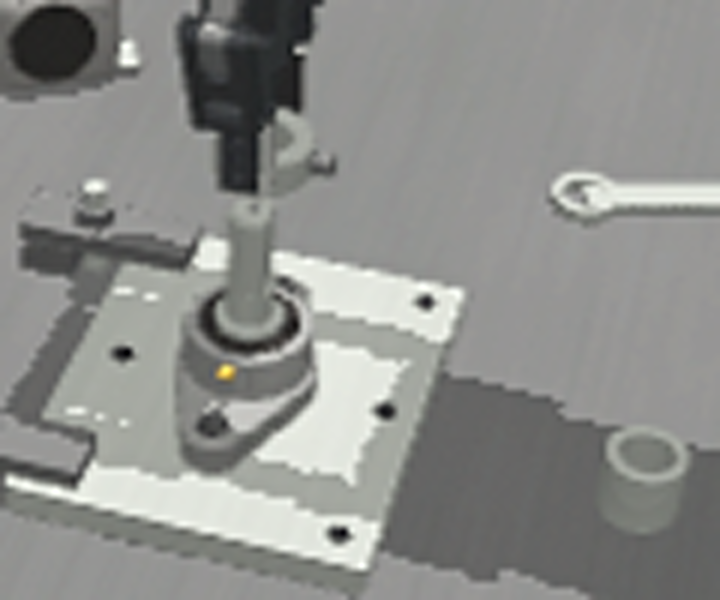

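View pics/scene25c.png

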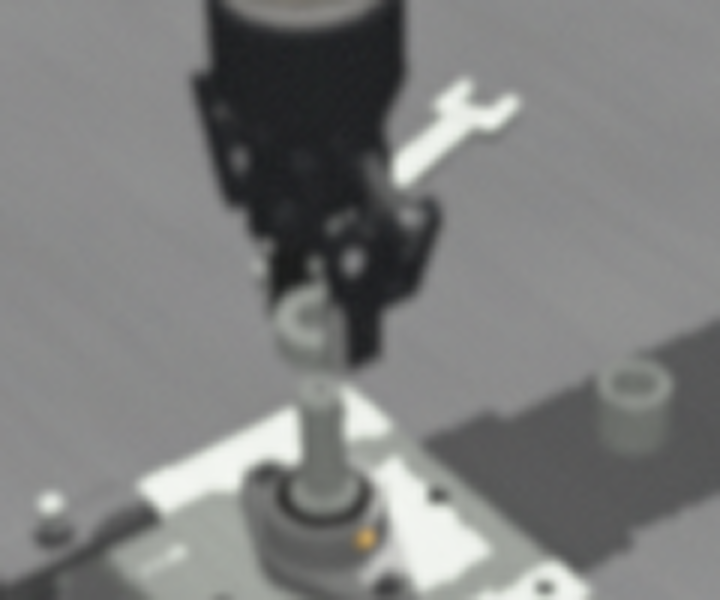

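The collar is above the shaft and needs about +2.3 mm in x. Correcting while coming down to just above the shaft end.

Emit:
servo_tool([
  [230, [0.001, 0, 0.002], 0.001],
  [230, [0.001, 0, 0.003], 0.001],
  [230, [0, 0, 0.003], 0],
  [230, [0, 0, 0.003], 0],
  [230, [0, 0, 0.002], 0],
  [230, [0, 0, 0.001], 0],
  [230, [0, 0, 0], 0],
  [230, [0, 0, 0], 0],
])

```text
time: 23.95
tool_pos: [0.5419, -0.0262, 0.1426]
tcp_rot: [3.122, -0.025, -0.025]
wrist_force: [0.3, 0.2, -1.8]
width: 0.442
```

```bash
cat > l.py <<'E'
from h import *
import sys
k=sys.argv[1]
c=snap('wrist','w'+k);st();s,p,R,f=pose()
r=np.array([.0003,.0002,.0282]);print('underside',(R@r+p).round(4))
im=c['pixels'][180:380,200:440,::-1]
cv2.imwrite(f'pics/w{k}d.png',cv2.resize(im,None,fx=3,fy=3,interpolation=cv2.INTER_CUBIC))
for n,u,v in [('side',305,145),('scene',280,155)]:
    d=snap(n,n+k);cv2.imwrite(f'pics/{n}{k}c.png',cv2.resize(d['pixels'][v:v+60,u:u+60,::-1],None,fx=9,fy=9,interpolation=cv2.INTER_CUBIC))
E
python3 l.py 26
```

```text
t 24.0 p [ 0.5419 -0.0261  0.1426] phi -1.5865 tilt [-0.0162 -0.0192] F [ 1.   0.2 -0.6] T [ 0.02 -0.03 -0.02] w 0.441 q6 1.52
underside [ 0.5417 -0.0269  0.1144]
```

View pics/w26d.png

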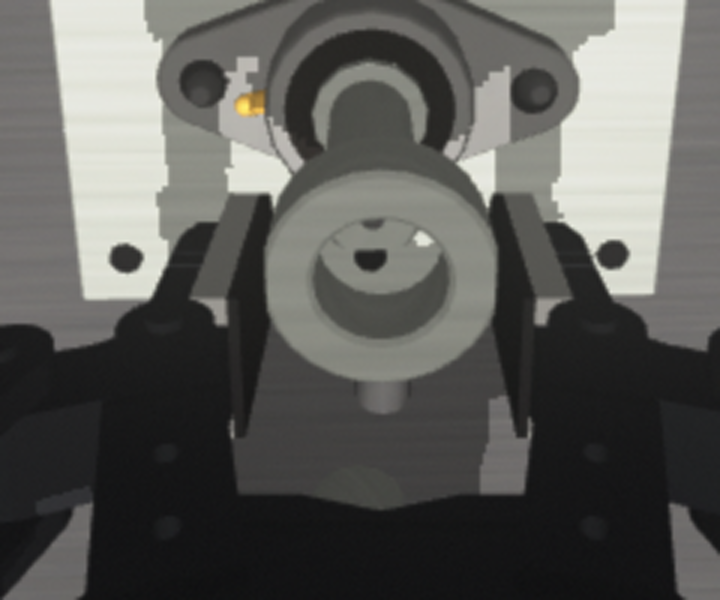

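View pics/side26c.png

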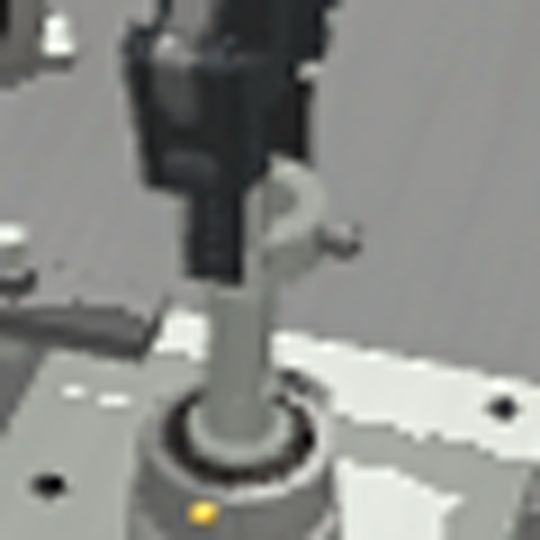

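View pics/scene26c.png

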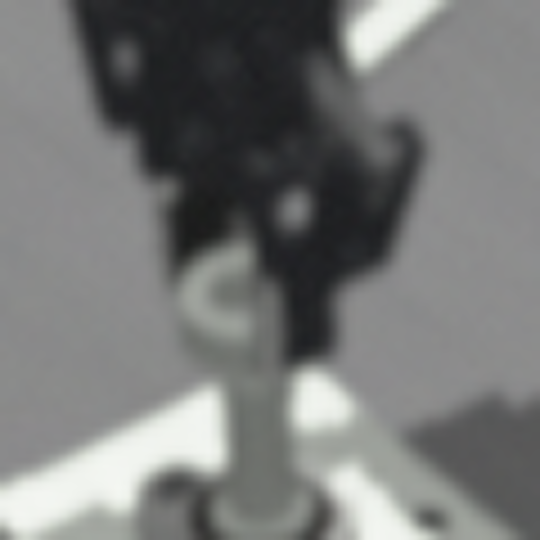

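Through the bore I see the shaft's centre dimple slightly left of centre, and the kinematics agree that about +2.7 mm in y is needed. Correcting before inserting.

Emit:
servo_tool([
  [230, [0, -0.001, 0], 0],
  [230, [0, -0.001, 0], 0],
  [230, [0, 0, 0], 0],
  [230, [0, 0, 0], 0],
  [230, [0, 0, 0], 0],
  [230, [0, 0, 0], 0],
  [230, [0, 0, 0], 0],
  [230, [0, 0, 0], 0],
])

```text
time: 24.77
tool_pos: [0.5427, -0.0237, 0.1436]
tcp_rot: [3.122, -0.024, -0.022]
wrist_force: [-0.1, 0.6, -1.1]
width: 0.443
```

```bash
python3 l.py 27
```

```text
t 24.82 p [ 0.5427 -0.0237  0.1436] phi -1.5862 tilt [-0.0141 -0.0193] F [-0.7 -0.4 -1.6] T [ 0.03 -0.05  0.03] w 0.444 q6 1.52
underside [ 0.5426 -0.0244  0.1155]
```

View pics/w27d.png

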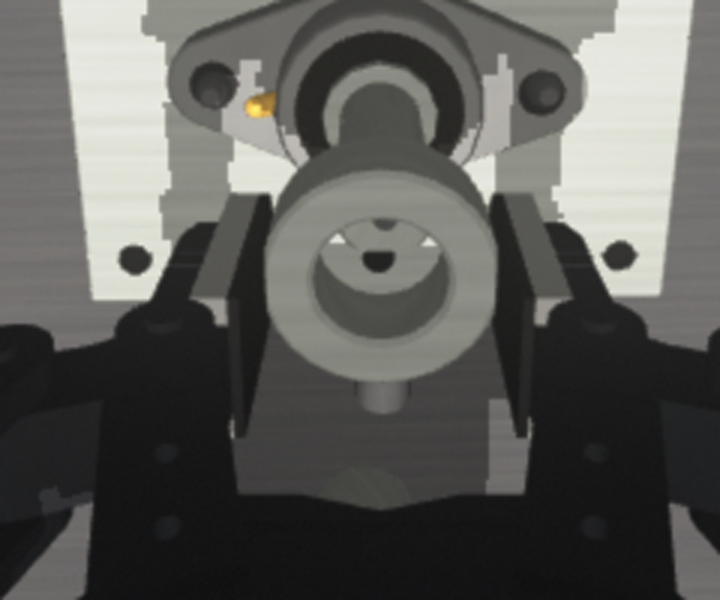

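Now symmetric in y (dimple at 384, bore centre at 382). A 1 mm correction back in x, then start the insertion and watch the force.

Emit:
servo_tool([
  [230, [-0.0005, 0, 0.001], 0],
  [230, [-0.0005, 0, 0.002], 0],
  [230, [0, 0, 0.002], 0],
  [230, [0, 0, 0.002], 0],
  [230, [0, 0, 0.001], 0],
  [230, [0, 0, 0.001], 0],
  [230, [0, 0, 0.001], 0],
  [230, [0, 0, 0], 0],
])

```text
time: 25.58
tool_pos: [0.5411, -0.024, 0.1321]
tcp_rot: [3.122, -0.024, -0.023]
wrist_force: [0.1, -0.6, -1.0]
width: 0.441
```

```bash
python3 l.py 28
```

```text
t 25.63 p [ 0.5412 -0.024   0.1323] phi -1.5862 tilt [-0.0147 -0.0193] F [-0.3  1.2 -1.3] T [-0.03 -0.04 -0.02] w 0.443 q6 1.52
underside [ 0.5411 -0.0247  0.1041]
```

View pics/w28d.png

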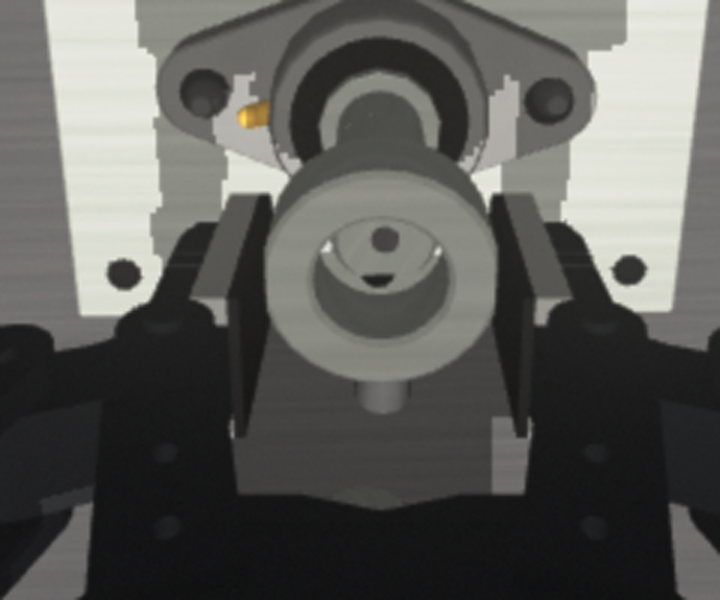

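View pics/side28c.png

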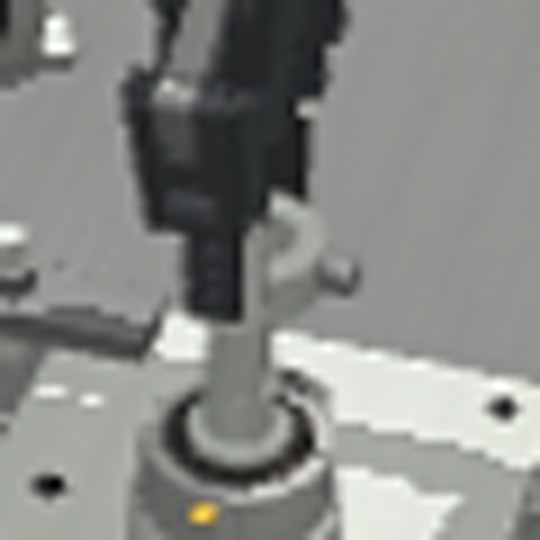

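The underside is about 4 mm below the shaft's end with no contact force, so it has entered. Continuing down.

Emit:
servo_tool([
  [230, [0, 0, 0.001], 0],
  [230, [0, 0, 0.002], 0],
  [230, [0, 0, 0.002], 0],
  [230, [0, 0, 0.002], 0],
  [230, [0, 0, 0.002], 0],
  [230, [0, 0, 0.001], 0],
  [230, [0, 0, 0.001], 0],
  [230, [0, 0, 0], 0],
])

```text
time: 26.4
tool_pos: [0.5413, -0.0242, 0.1205]
tcp_rot: [3.122, -0.024, -0.022]
wrist_force: [-0.1, -0.1, -0.9]
width: 0.442
```

```bash
python3 l.py 29
```

```text
t 26.45 p [ 0.5413 -0.0242  0.1206] phi -1.5863 tilt [-0.0139 -0.0193] F [ 0.1 -0.5 -2.3] T [ 0.02 -0.05 -0.01] w 0.444 q6 1.52
underside [ 0.5412 -0.0249  0.0924]
```

View pics/w29d.png

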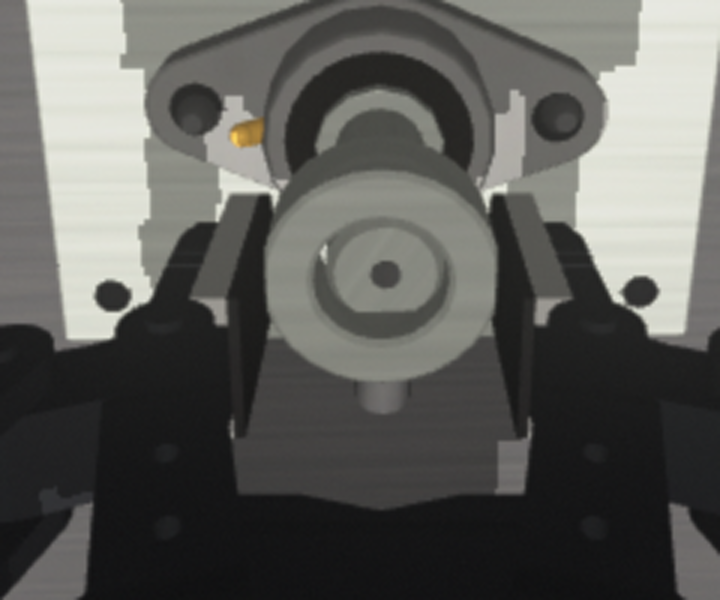

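The shaft end is inside the bore with its flat on the screw's side. Another 12 mm down puts the underside at about 64 mm over the unit's.

Emit:
servo_tool([
  [230, [0, 0, 0.001], 0],
  [230, [0, 0, 0.002], 0],
  [230, [0, 0, 0.002], 0],
  [230, [0, 0, 0.002], 0],
  [230, [0, 0, 0.002], 0],
  [230, [0, 0, 0.001], 0],
  [230, [0, 0, 0.001], 0],
  [230, [0, 0, 0], 0],
])

```text
time: 27.22
tool_pos: [0.5413, -0.0244, 0.1088]
tcp_rot: [3.122, -0.025, -0.021]
wrist_force: [0.3, 0.2, -1.5]
width: 0.442
```

```bash
python3 l.py 30
```

```text
t 27.27 p [ 0.5414 -0.0244  0.1089] phi -1.5864 tilt [-0.0133 -0.0193] F [-0.   0.  -0.9] T [-0.    0.01 -0.02] w 0.448 q6 1.52
underside [ 0.5413 -0.0251  0.0807]
```

View pics/w30d.png

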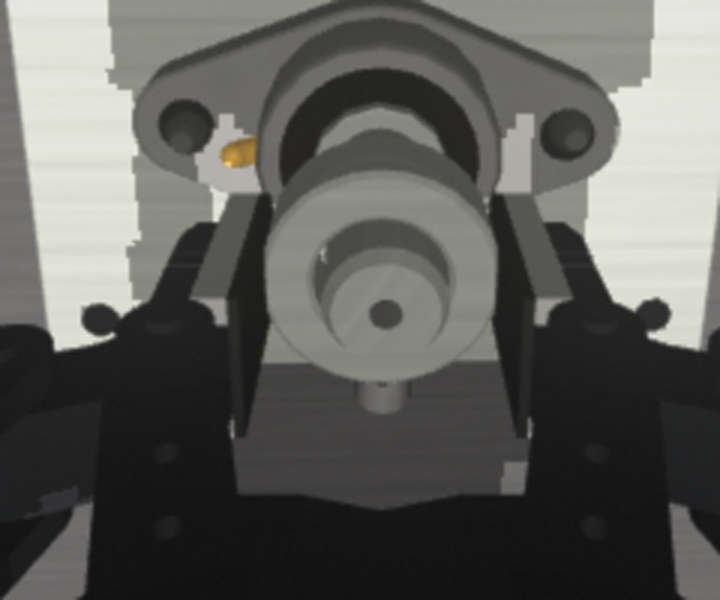

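View pics/side30c.png

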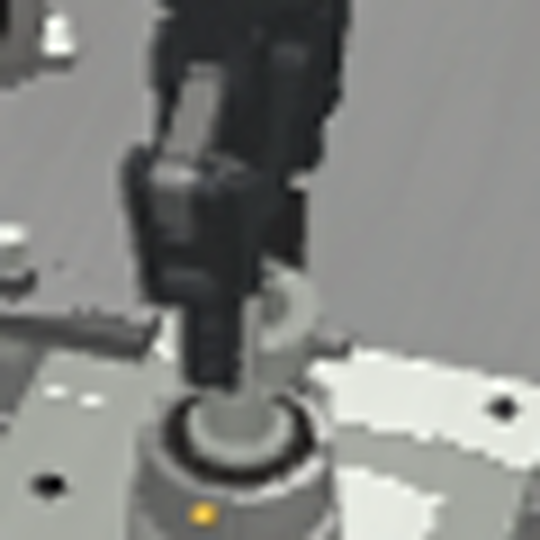

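Underside 64.7 mm above the unit's, near the middle of the flat, with no side force. One settling call, a stillness check, then hand in.

Emit:
servo_tool([
  [230, [0, 0, 0], 0],
  [230, [0, 0, 0], 0],
  [230, [0, 0, 0], 0],
  [230, [0, 0, 0], 0],
  [230, [0, 0, 0], 0],
  [230, [0, 0, 0], 0],
  [230, [0, 0, 0], 0],
  [230, [0, 0, 0], 0],
])

```text
time: 28.03
tool_pos: [0.5422, -0.0244, 0.1099]
tcp_rot: [3.122, -0.024, -0.018]
wrist_force: [0.1, -0.9, -0.6]
width: 0.444
```

Run:
```python
from h import *
st();s,p,R,f=pose();print('underside',(R@[.0003,.0002,.0282]+p).round(4),'qd',np.abs(s['joint_vel']).max().round(4))
d=snap('scene','scene31');st()
cv2.imwrite('pics/scene31c.png',cv2.resize(d['pixels'][150:270,230:390,::-1],None,fx=5,fy=5,interpolation=cv2.INTER_CUBIC))
```

```text
t 28.03 p [ 0.5422 -0.0244  0.1099] phi -1.5864 tilt [-0.0114 -0.0194] F [ 0.1 -0.9 -0.6] T [ 0.02 -0.   -0.02] w 0.444 q6 1.52
underside [ 0.5421 -0.0252  0.0817] qd 0.0017
t 28.08 p [ 0.5422 -0.0244  0.1099] phi -1.5863 tilt [-0.0114 -0.0194] F [ 0.7 -0.2 -0.5] T [ 0.06 -0.04  0.  ] w 0.447 q6 1.52
```

View pics/scene31c.png

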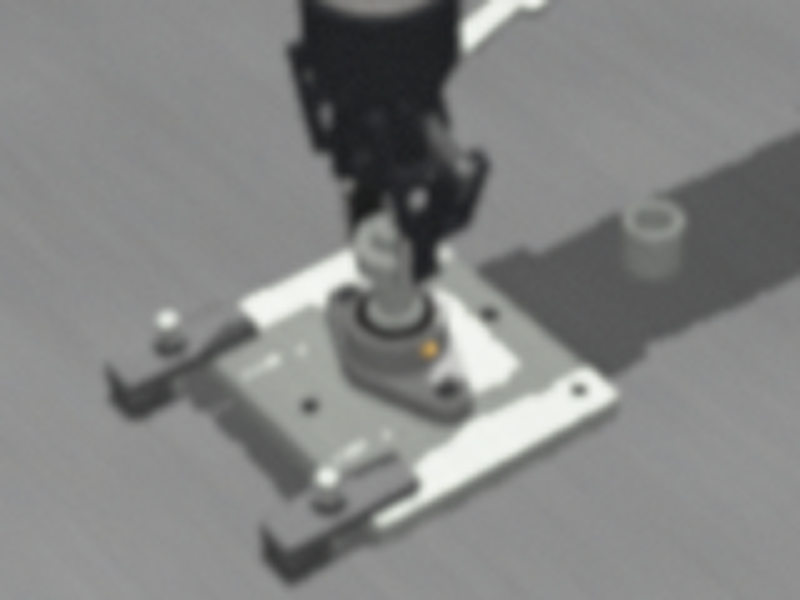

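The view shows the unit flat on the plate at about (395,340) and the collar held round the shaft at about (380,245), clear of the bearing. All readings are steady, so I'm handing in.

Run:
```python
from workcell import bot
print(bot.finish_job())
```

```text
the job is handed in; nothing more can be done
None
```

The job is handed in at 28.1 s of the 67 s allowed; no verdict is reported, so these are my own checks.

**What I did**
- I set the unit on the plate over both dowels and let go of it.
- I pinched the shaft on its flat and turned it about 0.88 rad, so the flat faces the front edge. The opening stayed at 0.19 throughout, which fits 17 mm across the flat.
- I slid the collar over the shaft end and finished still holding it.

**Last checks**

| Check | Reading | Limit |
|---|---|---|
| Unit on the plate | flat in the last scene view; dowel tops seen in both holes after release | home over both dowels |
| Flat facing the front edge | square by eye in the wrist view; jaws within 0.01 rad of the plate's x axis | 0.25 rad |
| Collar underside above the unit's | about 66 mm | 52–78 mm, all of it on the flat |
| Collar to shaft axis, horizontal | about 1.2 mm | 4 mm |
| Collar tilt (as tool tilt) | about 0.02 rad | 0.12 rad |
| Screw square to the flat | within about 0.03 rad | 0.2 rad |
| Side force | about 1 N or less | none set |
| Arm | at rest | collar below 0.02 m/s |

**What disagreed or went wrong**
- **Tilt under load:** the arm tilted up to 0.05 rad while carrying the unit. The unit settled flat when released, and most of the tilt was gone by the end.
- **Camera spread:** the views differed by 2–4 mm in y, so I relied on readings within one view.
- **First boss grip:** it sat too high after the arm drifted up 4 mm, so I opened and gripped again lower.
- **Bystanders:** I touched none that I know of, but I did not measure their positions again at the end.

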